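# Photograph the spare keys for the key register

## Robot

A 7-joint arm with a two-finger parallel gripper is mounted at the origin on the work surface. World frame = base frame: x ahead of the robot, y to its left, z up, the work surface at z = 0. Lengths are in mm, angles in rad, forces in N, time in s.
With the tool pointing down it reaches from about 425 to 1025 mm from the base axis. Payload 3.6 kg.
Tool frame: the origin (TCP) lies between the finger pads; the fingertips stand ctrl.tips_ahead ahead of it and the grasp point (between the pads) lies 8 mm behind it (ctrl.tips_ahead is the distance from the TCP to the fingertips, in mm); z points along the fingers, y is the line along which they close (so a half turn about z gives the same grasp; the last joint's range is limited). The gripper opens to 85 mm and grips with 20 to 120 N. Pads are 22 mm wide; open, the fingers measure 114 mm over their backs; the gripper's body (76 mm by 85 mm) begins 54 mm behind the grasp point. The pads swing forward as they close: fully open they stand 13 mm farther back than shut.
Start: joints at [1.01, 0.591, 0.048, 1.609, -0.033, 0.943, -0.034], TCP at [326.921, -647.111, 211.902] pointing down, gripper open.
Joint ranges: [-2.69, 2.69], [-0.47, 2.24], [-1.27, 1.36], [0.19, 2.51], [-1.53, 4.68], [0.08, 2.07], [-3.09, 3.09]. Speed limits (rad/s): [2.57, 2.57, 3.14, 3.14, 3.14, 3.14, 3.14].

## Interface

Orientations are given as a unit quaternion [x, y, z, w].
In Python, from bench import sensors, viewer, workorder, ctrl gives the robot as it stands. The module is installed in compiled form; this text tells all that it offers.
- The arm moves only by the tool servo_tool, never from a script. Its argument "moves" is a list of rows, each an object with "delta_pos": the shift along the tool's x, y, z in m, a list of three; "angular": the turn, a rotation vector about the tool's x, y, z in rad, a list of three. A call has exactly 5 rows; each row is the pose to reach, as a shift and turn from the pose commanded when the call began, along the tool's axes at that moment; what a row does not reach only later rows make up. A row lasts 1/10 s, in which the tool goes at most 50 mm and 8.59 degrees, less where a joint would pass 70% of its speed; a pose out of reach is approached as far as the arm can. A call with a gripper value outside its range is refused whole. "hand" is the closure, from 0 (fully open) to 1 (shut), set as the call begins (left out, the last holds). The fingers move at their own pace and stop on an object; "grip_force" is the grip in N (left out, the last holds). Time passes only in rows, so rows that repeat a pose let the fingers close, or fill a call up. It gives the time, the measured TCP pose, the force, the opening and the grip force at its end, in the units of the state.
- sensors.state(): the state, without advancing time (a new reading comes with each control period).
- viewer.camera(name): name is "side" or "top" or "wrist"; returns a dict with "color" (400x640x3 uint8, blue, green, red), "range_z" (400x640 float32, mm along the optical axis (not along the pixel's ray), 0 where there is no reading), "vertical_fov" (degrees; the focal length in pixels is half the picture's height over the tangent of half this angle, whatever the lens; pixels are square), "cx", "cy" (the principal point, pixels), "rvec" (rotation vector, rad) and "tvec" (3), from world to camera coordinates, as OpenCV has them; the wrist camera has in their place "mount" (4x4, takes a point from camera to tool coordinates, whose origin is the TCP and whose axes are the flange's). Camera axes: x right, y down, z forward; pixel columns grow to the right and rows downward; lengths in mm; the calibration is good to about 2 mm. The wrist camera is an equidistant fisheye: a pixel r from the principal point sees the ray r / f radians off the axis. A picture is of the moment at which its call begins: read the wrist's pose just before it.
- workorder.job_done(): hands the job in; it is judged then, once.
Trained networks look in the newest picture that a camera, given by its name, has taken for a name from the list of things; names that differ only in an ending like _2 or _b are one class to them, and where a whole thing is asked for, a point or a joint stands for the part that bears it (a point fixed in the world has none). Each returns a list of dicts, best first, with "confidence" (0 to 1); they miss things now and then, are a little off and sometimes report something else, mostly with a low value. They report only what shows in the picture. A call takes as long as a camera call. They do not tell look-alikes from the thing itself.
- viewer.masks_of(label, camera): "pixels" (400x640 bool, what is visible of it) and "box" ([left, top, width, height] in pixels, round what is visible of it).
The state is a dict: "t": time; "joints": joint angles; "qd": joint speeds; "joint_efforts": joint torques, N m; "ee_pos": TCP position; "ee_rot": TCP orientation; "wrist_force": force on the tool from outside, world axes, zero at the start; "moment": the same for the moment, N m; "opening": finger opening in mm; "gripper_force": force on a finger pad.
Only numpy, scipy, OpenCV 4.12 (cv2) and the standard library are available. Lean on these libraries where they do the work, as an engineer would, in place of code of your own. Each camera call takes 0.05 s, during which the arm holds its last target. There are 200 camera calls.

## Task

Lay every spare key from the bench flat in the clear tray, side by side with none lying on another, and swing the lamp dimmer lever to the red mark. Then take their picture: press the orange release to its halfway stop, hold it there for about a second, press it on fully down, and let it spring back up. Finally swing the dimmer lever back to off against its stop, leave the keys lying in the tray and leave everything else on the bench where it is.

Things in the scene. Friction and masses are not known exactly. Their poses are not given: they have to be found in the camera images.
- tray: Clear plastic tray with a white card on its floor, fixed to the bench; outside 120 (its x) by 220 (its y) mm, walls 4 mm thick and 16 mm high, inner floor 4 mm above the bench. Origin: centre of its underside.
- key_a_head (a point): Centre (half-way up) of the red plastic head of a loose steel key, 30 g. The head is 28 mm (x) by 26 mm (y) by 12 mm high; the steel blade, 9 mm wide and 4 mm thick and level with the underside of the head, reaches from the head along +x to 56 mm from this point; the key is 70 mm long. z is up as it lies flat. Not every key is there each time: absent ones read None.
- key_b_head (a point): Centre (half-way up) of the yellow plastic head of a loose steel key, 30 g. The head is 28 mm (x) by 26 mm (y) by 12 mm high; the steel blade, 9 mm wide and 4 mm thick and level with the underside of the head, reaches from the head along +x to 56 mm from this point; the key is 70 mm long. z is up as it lies flat. Not every key is there each time: absent ones read None.
- key_c_head (a point): Centre (half-way up) of the blue plastic head of a loose steel key, 30 g. The head is 28 mm (x) by 26 mm (y) by 12 mm high; the steel blade, 9 mm wide and 4 mm thick and level with the underside of the head, reaches from the head along +x to 56 mm from this point; the key is 70 mm long. z is up as it lies flat. Not every key is there each time: absent ones read None.
- key_d_head (a point): Centre (half-way up) of the green plastic head of a loose steel key, 30 g. The head is 28 mm (x) by 26 mm (y) by 12 mm high; the steel blade, 9 mm wide and 4 mm thick and level with the underside of the head, reaches from the head along +x to 56 mm from this point; the key is 70 mm long. z is up as it lies flat. Not every key is there each time: absent ones read None.
- shutter_top (a point): Centre of the top of the orange round cap (34 mm across) of the two-stage camera release, a black box 70 by 70 by 42 mm fixed to the bench. The cap stands 16 mm over the box top and is pressed straight down 11 mm in all: 6 mm against a light spring (1.5 to 3 N) to a firm halfway stop, then, only once about 8 N is exceeded, 5 mm more to the bottom (10 N). It springs back by itself. The point moves with the cap.
- shutter_first (a joint): Travel of the cap in the first stage, m: 0 up, 0.006 at the halfway stop (and beyond it).
- shutter_second (a joint): Travel of the cap in the second stage, m: 0 as long as it is not pushed past the halfway stop, 0.005 fully down.
- dim_lever (a joint): Angle of the lamp dimmer lever, rad: 0 off (leaning 0.7 rad from upright to the robot side of the box, against its stop), growing as it swings away from the robot, 0.7 upright, 1.4 the far stop. It stays where it is left; about 2 N at the knob moves it.
- lever_knob (a point): Centre of the black lever knob, a drum 22 mm across and 28 mm long lying along the hinge axis (its y), 90 mm from the hinge; its two flat ends can be pinched. The steel arm below it is 10 mm thick.
- dimmer_pivot (a point): Point on the hinge axis of the lever, 52 mm above the bench, 2 mm over the top of the white dimmer box (110 by 70 by 50 mm, fixed to the bench). Axes of the box: y is the hinge axis, x points away from the robot along the swing, z up.
- dim_mark (a joint): Angle of the red pointer (the mark), on the same hinge and scale as dim_lever, rad. It is a thin red bar from the hinge out to 66 mm, beside the lever on its +y side, only an indicator (fingers pass it freely); the lever is at the mark when both lie at the same angle.
- mark_point (a point): Where the centre of the lever knob is when the lever stands at the mark (90 mm from the hinge).
- bottle: Green glass bottle with a metal cap, 64 mm across, 200 mm high; origin centre of underside. Leave alone.
- stopper: Grey silicone door stopper, stepped wedge 60 by 34 by 24 mm, lying among the keys; origin centre of underside. Leave alone.
- brush: Lint brush, white handle and blue head, 200 mm long along its x, head 44 mm wide, 22 mm high; origin near its middle, on the underside. Leave alone.
- tin: Dark round tin 66 mm across, 24 mm high; origin centre of underside. Leave alone.
- case: Brown spectacles case 65 by 160 by 45 mm; origin centre of underside. Leave alone.
- pot: Empty terracotta pot, 80 mm across, 70 mm high; origin centre of underside. Leave alone.
There are look-alikes about, which are no part of the job. There is more than one size of the part that bears key_c_head; the job needs the middle-sized.

How it is judged (in metres and radians):
On the way, in this order (a step that is already met when the one before it is completed fails the run):
1. every key present lies flat in the tray and the dimmer lever stands at the red mark, the release being up (x of key_a_head in the frame of tray between -0.055 and 0.055 m and y of key_a_head in the frame of tray between -0.105 and 0.105 m and z of key_a_head in the frame of tray between 0.004 and 0.0135 m and (angle between key_a_head's own z axis and vertical below 0.07 rad or angle between key_a_head's own z axis and vertical above 3.07 rad) and x of key_b_head in the frame of tray between -0.055 and 0.055 m and y of key_b_head in the frame of tray between -0.105 and 0.105 m and z of key_b_head in the frame of tray between 0.004 and 0.0135 m and (angle between key_b_head's own z axis and vertical below 0.07 rad or angle between key_b_head's own z axis and vertical above 3.07 rad) and x of key_c_head in the frame of tray between -0.055 and 0.055 m and y of key_c_head in the frame of tray between -0.105 and 0.105 m and z of key_c_head in the frame of tray between 0.004 and 0.0135 m and (angle between key_c_head's own z axis and vertical below 0.07 rad or angle between key_c_head's own z axis and vertical above 3.07 rad) and x of key_d_head in the frame of tray between -0.055 and 0.055 m and y of key_d_head in the frame of tray between -0.105 and 0.105 m and z of key_d_head in the frame of tray between 0.004 and 0.0135 m and (angle between key_d_head's own z axis and vertical below 0.07 rad or angle between key_d_head's own z axis and vertical above 3.07 rad) and distance between lever_knob and mark_point below 0.012 m and value of joint shutter_first below 0.002 m), for 0.2 s.
2. the release is held at its halfway stop for half a second, the lever at the mark (value of joint shutter_first above 0.0045 m and value of joint shutter_second below 0.0015 m and distance between lever_knob and mark_point below 0.012 m), for 0.5 s.
3. the release is fully down, the lever at the mark (value of joint shutter_second above 0.0038 m and distance between lever_knob and mark_point below 0.012 m), for 0.05 s.
At the end, for the whole second after the job is handed in: Every key present lies flat (within 4 degrees) on the floor of the tray, none on another; the release is up again (within 1.5 mm); the dimmer lever is back at off (within 0.12 rad of its stop). On the way, the lever stood at the mark when the knob was within 12 mm of mark_point (x of key_a_head in the frame of tray between -0.055 and 0.055 m and y of key_a_head in the frame of tray between -0.105 and 0.105 m and z of key_a_head in the frame of tray between 0.004 and 0.0135 m and (angle between key_a_head's own z axis and vertical below 0.07 rad or angle between key_a_head's own z axis and vertical above 3.07 rad) and x of key_b_head in the frame of tray between -0.055 and 0.055 m and y of key_b_head in the frame of tray between -0.105 and 0.105 m and z of key_b_head in the frame of tray between 0.004 and 0.0135 m and (angle between key_b_head's own z axis and vertical below 0.07 rad or angle between key_b_head's own z axis and vertical above 3.07 rad) and x of key_c_head in the frame of tray between -0.055 and 0.055 m and y of key_c_head in the frame of tray between -0.105 and 0.105 m and z of key_c_head in the frame of tray between 0.004 and 0.0135 m and (angle between key_c_head's own z axis and vertical below 0.07 rad or angle between key_c_head's own z axis and vertical above 3.07 rad) and x of key_d_head in the frame of tray between -0.055 and 0.055 m and y of key_d_head in the frame of tray between -0.105 and 0.105 m and z of key_d_head in the frame of tray between 0.004 and 0.0135 m and (angle between key_d_head's own z axis and vertical below 0.07 rad or angle between key_d_head's own z axis and vertical above 3.07 rad) and value of joint shutter_first below 0.0015 m and value of joint shutter_second below 0.001 m and value of joint dim_lever below 0.12 rad); the robot touches nothing.
It fails at once if a bystander (bottle, stopper, brush, tin, case or pot) is moved by more than 6 cm (distance of any of bottle, stopper, brush, tin, case, pot from where it was at the start of the episode above 0.06 m).
It fails at once if a bystander is knocked over (angle between any of bottle, stopper, brush, tin, case, pot's own z axis and vertical above 0.6 rad).
Of key_a, key_b, key_c, key_d only 2 to 4 are there at a start; the rules pass over those that are not, and their reading is None.
At some moment in a run one of key_a, key_b, key_c, key_d may be knocked a few centimetres aside while the robot is not near it.
Once in a run the grip may slacken for a moment while it holds something.
It also fails if it takes over 210 s, if anything falls off the work surface, if the arm or the gripper's body presses on something with over 40 N, if the wrist force passes 120 N, or if a joint passes its speed limit or range.

## Working session

There is one attempt and no reset: what is moved stays moved. The work goes in short steps, Python scripts to look and compute and a tool call to move; the robot and the scene stay as the last step left them, time stands still between calls to the robot, and variables do not carry over. Pictures are saved under pics/ and viewed, at most 14 in all, crops included, and the job is handed in when it is done.

Besides the shell and the picture viewer there is one more tool, called after "Emit:" as name(argument=value, ...) on one line, values as JSON. servo_tool: Moves the arm, as the interface text tells. Its arguments: {"type":"object","properties":{"moves":{"type":"array","items":{"type":"object","properties":{"delta_pos":{"type":"array","items":{"type":"number"}},"angular":{"type":"array","items":{"type":"number"}}}}},"hand":{"type":"number"},"grip_force":{"type":"number"}},"required":["moves"]}

```bash
mkdir -p pics
cat > h.py <<'E'
import numpy as np, cv2
from scipy.spatial.transform import Rotation as R
from bench import sensors, viewer, workorder, ctrl
def f_of(c): return 200/np.tan(np.radians(c["vertical_fov"])/2)
def world(c,us,vs,zs):
    f=f_of(c); p=np.stack([(us-c["cx"])/f*zs,(vs-c["cy"])/f*zs,zs],-1)
    Rm=R.from_rotvec(np.ravel(c["rvec"])).as_matrix()
    return (p-np.ravel(c["tvec"]))@Rm
def cloud(c,m=None):
    z=c["range_z"]; m=(z>0) if m is None else (m&(z>0))
    v,u=np.nonzero(m); return world(c,u.astype(float),v.astype(float),z[v,u].astype(float))
def proj(c,P):
    Rm=R.from_rotvec(np.ravel(c["rvec"])).as_matrix(); q=np.atleast_2d(P)@Rm.T+np.ravel(c["tvec"])
    return q[:,:2]/q[:,2:]*f_of(c)+[c["cx"],c["cy"]]
def st():
    s=sensors.state(); print("t",round(s["t"],2),"pos",np.round(s["ee_pos"],1),"rot",np.round(s["ee_rot"],4),"open",round(s["opening"],1),"F",np.round(s["wrist_force"],1)); return s
def wrist():
    s=sensors.state(); c=viewer.camera("wrist"); return s,c
def wworld(s,c,u,v,d=None):
    """world ray origin & dir from fisheye pixels"""
    f=f_of(c); x=np.asarray(u,float)-c["cx"]; y=np.asarray(v,float)-c["cy"]; r=np.hypot(x,y)+1e-9; th=r/f
    d=np.stack([np.sin(th)*x/r,np.sin(th)*y/r,np.cos(th)],-1)
    M=np.asarray(c["mount"]); Rt=R.from_quat(s["ee_rot"]).as_matrix()
    o=Rt@M[:3,3]+s["ee_pos"]; return o,d@M[:3,:3].T@Rt.T,np.cos(th)
E
python3 - <<'E'
from h import *
s=st(); print(ctrl.tips_ahead, s["joints"])
for n in ("top","side"):
    c=viewer.camera(n); cv2.imwrite(f"pics/{n}0.png",c["color"]); np.savez(f"{n}0.npz",**c)
    print(n,f_of(c),c["rvec"],c["tvec"])
    for l in ["tray","key_a_head","key_b_head","key_c_head","key_d_head","shutter_top","lever_knob","dim_mark","dimmer_pivot","bottle","stopper","brush","tin","case","pot"]:
        for r in viewer.masks_of(l,n):
            P=cloud(c,r["pixels"]); print(l,round(r["confidence"],2),r["box"],np.round(np.median(P,0)) if len(P) else None)
E
```

```text
t 0.0 pos [ 326.6 -646.3  210.7] rot [ 9.728e-01  2.318e-01 -3.000e-04 -1.100e-03] open 85.3 F [ 0.   0.7 -0.5]
11.0 [ 1.00948878  0.59213162  0.04827843  1.6098097  -0.03331093  0.94267478
 -0.03370853]
top 430.56671978947026 [ 2.16392093 -2.10977617  0.15997798] [  -6.88784511  584.88469038 1034.64820118]
tray 0.97 [289.1, 166.6, 91.2, 51.8] [605. -24.   4.]
key_a_head 0.64 [232.8, 125.8, 32.2, 34.3] [734. 208.  29.]
key_b_head 0.52 [287.9, 240.3, 17.4, 26.8] [461.  72.   9.]
key_c_head 0.79 [157.7, 247.5, 34.6, 17.4] [436. 364.  13.]
key_c_head 0.73 [217.0, 232.3, 13.2, 24.3] [470. 264.   6.]
key_c_head 0.72 [459.5, 234.5, 23.5, 18.7] [ 475. -335.  139.]
key_c_head 0.55 [252.1, 246.5, 9.3, 16.5] [459. 169.   6.]
shutter_top 0.57 [187.6, 190.9, 12.4, 16.2] [576. 325.  56.]
lever_knob 0.68 [190.0, 189.8, 12.5, 14.9] [576. 325.  57.]
lever_knob 0.67 [461.9, 233.7, 20.4, 17.5] [ 473. -335.  141.]
dimmer_pivot 0.88 [440.8, 211.5, 43.8, 46.7] [ 500. -326.   50.]
bottle 0.82 [407.1, 114.8, 40.2, 39.8] [ 732. -238.  127.]
bottle 0.16 [333.1, 241.7, 15.3, 22.6] [454. -44.  15.]
stopper 0.8
[... 898 characters left out ...]
58.]
lever_knob 0.61 [397.5, 145.7, 20.3, 23.0] [ 476. -329.  120.]
dim_mark 0.62 [396.4, 153.6, 0.4, 17.2] [ 505. -309.  100.]
dimmer_pivot 0.98 [374.3, 142.3, 44.7, 54.9] [ 495. -307.   48.]
dimmer_pivot 0.55 [386.7, 201.4, 78.1, 35.2] [ 348. -210.   16.]
bottle 0.61 [301.5, 117.2, 21.0, 66.1] [ 732. -226.   96.]
stopper 0.85 [354.4, 232.8, 26.5, 20.6] [455. -33.  13.]
brush 0.65 [390.8, 201.4, 71.9, 37.4] [ 345. -210.   16.]
brush 0.23 [215.7, 305.0, 20.8, 17.9] [573. 333.  57.]
tin 0.22 [217.7, 307.9, 19.1, 19.9] [573. 333.  57.]
case 0.73 [237.9, 183.0, 51.6, 40.0] [757. -15.  43.]
case 0.16 [214.2, 303.7, 20.7, 20.5] [573. 333.  58.]
pot 0.74 [194.1, 233.3, 40.0, 43.5] [720. 208.  46.]
```

Run:
```python
import cv2
a=cv2.imread("pics/top0.png"); b=cv2.imread("pics/side0.png")
cv2.imwrite("pics/top_z.png",cv2.resize(a[95:345,140:500],None,fx=2.2,fy=2.2,interpolation=cv2.INTER_CUBIC))
cv2.imwrite("pics/keys_z.png",cv2.resize(a[225:285,150:310],None,fx=5,fy=5,interpolation=cv2.INTER_CUBIC))
```

```text
(no output)
```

View pics/top_z.png

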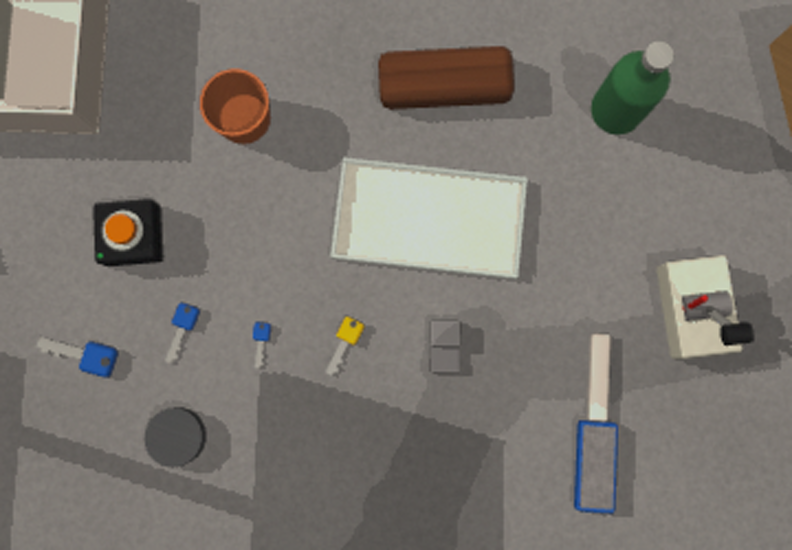

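View pics/side0.png

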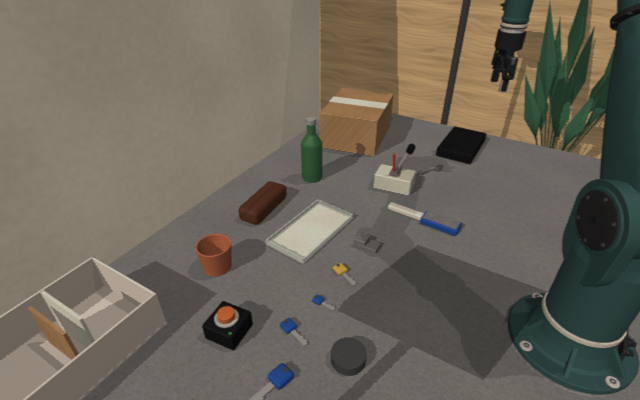

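View pics/keys_z.png

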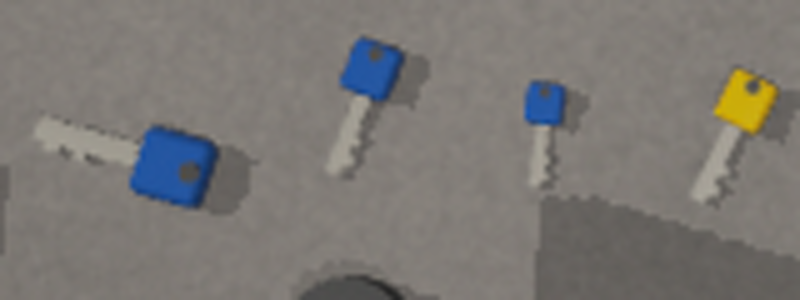

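```bash
cat >> h.py <<'E'
COL={"y":((22,120,90),(34,255,255)),"b":((105,130,60),(125,255,255)),"r1":((0,150,90),(5,255,255)),"g":((45,110,60),(85,255,255)),"o":((6,190,120),(15,255,255))}
def blobs(img,k,mn=6):
    m=cv2.inRange(cv2.cvtColor(img,cv2.COLOR_BGR2HSV),*COL[k]); n,l,s,ce=cv2.connectedComponentsWithStats(m)
    return [(l==i,s[i,4],ce[i]) for i in range(1,n) if s[i,4]>=mn]
def ray_plane(c,u,v,z):
    a=world(c,np.float64(u),np.float64(v),np.float64(500)); b=world(c,np.float64(u),np.float64(v),np.float64(1000))
    return a+(b-a)*(z-a[2])/(b[2]-a[2])
E
python3 - <<'E'
from h import *
for n in ("top","side"):
    c=dict(np.load(f"{n}0.npz")); print(n)
    g=cloud(c); g=g[(abs(g[:,0]-520)<150)&(abs(g[:,1]-50)<100)]; print(" ground z",np.percentile(g[:,2],[10,30,50,70]).round(1))
    for k in COL:
        for m,a,ce in blobs(c["color"],k):
            P=cloud(c,m)
            if not len(P): continue
            print(k,a,ce.round(1),"med",np.median(P,0).round(1),"min",P.min(0).round(),"max",P.max(0).round(),"plane12",ray_plane(c,*ce,12).round(1))
c=dict(np.load("top0.npz"))
img=c["color"]; hsv=cv2.cvtColor(img,cv2.COLOR_BGR2HSV)
# tray outline: points z 12..20 in region
P=cloud(c); m=(P[:,2]>11)&(P[:,2]<22)&(abs(P[:,0]-605)<100)&(abs(P[:,1]+24)<150)
q=P[m][:,:2].astype(np.float32); print("tray rect",cv2.minAreaRect(q),len(q))
m=(P[:,2]>44)&(P[:,2]<54)&(abs(P[:,0]-500)<80)&(abs(P[:,1]+326)<80)
print("dimmer rect",cv2.minAreaRect(P[m][:,:2].astype(np.float32)))
m=(P[:,2]>36)&(P[:,2]<48)&(abs(P[:,0]-576)<60)&(abs(P[:,1]-325)<60)
print("box rect",cv2.minAreaRect(P[m][:,:2].astype(np.float32)))
m=(P[:,2]>95)&(abs(P[:,0]-500)<100)&(abs(P[:,1]+326)<60); print("knob",P[m].mean(0),P[m].min(0),P[m].max(0))
E
```

```text
top
 ground z [-3.3 -1.4  0.1  2. ]
y 95 [298.8 245. ] med [469.1  65.2  10.2] min [454.  50.   4.] max [484.  80.  16.] plane12 [469.1  65.2  12. ]
b 97 [223.7 238.6] med [479.7 258.4  11.1] min [467. 244.   6.] max [495. 273.  17.] plane12 [480.3 257.5  12. ]
b 53 [258.4 245.7] med [464.3 169.1   8.2] min [456. 159.   2.] max [474. 178.  12.] plane12 [464.7 167.9  12. ]
b 182 [183.8 258. ] med [429.2 354.8  14.7] min [411. 334.   6.] max [447. 375.  21.] plane12 [429.  355.7  12. ]
b 157 [406.1 305.7] med [ 329.4 -199.1   17.4] min [ 275. -241.    2.] max [ 374. -194.   24.] plane12 [ 325.7 -207.1   12. ]
b 18 [419.  312.5] med [ 310.5 -237.4   19.1] min [ 290. -238.   17.] max [ 331. -236.   25.] plane12 [ 310. -239.   12.]
r1 23 [457.  231.8] med [ 505.3 -310.4  101.5] min [ 501. -314.   69.] max [ 510. -308.  124.] plane12 [ 513.  -337.6   12. ]
g 510 [423.6 135.6] med [ 731.1 -229.   128.3] min [ 713. -270.    9.] max [ 770. -215.  172.] plane12 [ 765.6 -255.3   12. ]
g 7 [185.  210.7] med [545.3 351.6  41.8] min [543. 349.  39.] max [548. 356.  43.] plane12 [549.7 361.9  12. ]
[... 1353 characters left out ...]
. ]
o 6 [218.8 311.8] med [588.3 336.   58.3] min [586. 334.  57.] max [590. 338.  59.] plane12 [620.5 310.9  12. ]
o 35 [224.9 319.5] med [567.1 343.6  54.3] min [560. 324.  49.] max [580. 347.  59.] plane12 [596.6 319.2  12. ]
tray rect ((605.1160888671875, -23.688621520996094), (220.4951171875, 120.93152618408203), 85.14810180664062) 444
dimmer rect ((505.2828369140625, -333.23663330078125), (109.7679672241211, 72.19631958007812), 8.484885215759277)
box rect ((575.992431640625, 326.96551513671875), (70.04700469970703, 70.761962890625), 6.572933197021484)
knob [ 475.55865346 -333.76057425  134.37897697] [ 459.38947613 -353.48680752   95.42006879] [ 510.51398554 -308.1552543   147.81685812]
```

The look-alikes for the blue key are at top-camera pixels large (184,258), middle (224,239) and small (258,246). I choose the middle one at (224,239), because its head is the same size as the yellow key's at (299,245), and that key is the other spare. The brush (406,306) is blue too. The close crop confirms the three sizes. I see no red or green key. The dimmer is at about (460,235), with its mark almost upright. I'll move towards the lever first.

Emit:
servo_tool(moves=[{"delta_pos": [0.0375, -0.032, -0.009], "angular": [0, 0, 0.046]}, {"delta_pos": [0.075, -0.064, -0.018], "angular": [0, 0, 0.092]}, {"delta_pos": [0.112, -0.096, -0.027], "angular": [0, 0, 0.138]}, {"delta_pos": [0.15, -0.128, -0.035], "angular": [0, 0, 0.184]}, {"delta_pos": [0.187, -0.16, -0.044], "angular": [0, 0, 0.23]}], hand=0.0, grip_force=40)

```text
t: 2.1
ee_pos: [422.3, -418.2, 256.3]
ee_rot: [0.993, 0.118, 0.0, 0.0]
wrist_force: [0.4, 0.6, -0.6]
opening: 85.7
gripper_force: 0.0
```

```bash
cat >> h.py <<'E'
def todelta(P,yaw=None):
    """tool-frame delta (m) to world TCP P(mm), pointing straight down with tool-x at yaw deg"""
    s=sensors.state(); Rt=R.from_quat(s["ee_rot"])
    d=Rt.inv().apply(np.array(P,float)-s["ee_pos"])/1000
    x=Rt.apply([1,0,0]); y0=np.degrees(np.arctan2(x[1],x[0]))
    if yaw is None: yaw=y0
    T=R.from_matrix(np.array([[np.cos(np.radians(yaw)),np.sin(np.radians(yaw)),0],[np.sin(np.radians(yaw)),-np.cos(np.radians(yaw)),0],[0,0,-1]]).astype(float))
    w=(Rt.inv()*T).as_rotvec(); print("delta",d.round(4),"ang",w.round(4),"yaw now",y0.round(1),"dist",np.linalg.norm(d).round(3))
E
python3 - <<'E'
from h import *
st(); todelta([440,-330,260],8.5)
E
```

```text
t 2.1 pos [ 422.3 -418.2  256.3] rot [9.931e-01 1.177e-01 2.000e-04 1.000e-04] open 85.7 F [ 0.4  0.6 -0.6]
delta [ 0.0378 -0.0816 -0.0037] ang [ 0.0002 -0.0004  0.0875] yaw now 13.5 dist 0.09
```

Emit:
servo_tool(moves=[{"delta_pos": [0.019, -0.041, -0.002], "angular": [0, 0, 0.045]}, {"delta_pos": [0.038, -0.082, -0.004], "angular": [0, 0, 0.088]}, {"delta_pos": [0.038, -0.082, -0.004], "angular": [0, 0, 0.088]}, {"delta_pos": [0.038, -0.082, -0.004], "angular": [0, 0, 0.088]}, {"delta_pos": [0.038, -0.082, -0.004], "angular": [0, 0, 0.088]}])

```text
t: 2.6
ee_pos: [438.9, -332.7, 260.1]
ee_rot: [0.997, 0.074, 0.0, 0.001]
wrist_force: [0.2, -0.1, 0.1]
opening: 85.6
gripper_force: 0.0
```

Run:
```python
from h import *
s=st(); s,c=wrist(); np.savez("w1.npz",**c); print(c["mount"],f_of(c),c["cx"],c["cy"])
cv2.imwrite("pics/w1.png",c["color"])
```

```text
t 2.6 pos [ 438.9 -332.7  260.1] rot [9.972e-01 7.420e-02 1.000e-04 6.000e-04] open 85.6 F [ 0.2 -0.1  0.1]
[[ 8.49091122e-04 -9.63114052e-01 -2.69092183e-01  6.81272450e+01]
 [ 9.99999526e-01  9.46188246e-04 -2.31134458e-04  7.30127823e-01]
 [ 4.77220704e-04 -2.69091859e-01  9.63114398e-01 -1.61536701e+02]
 [ 0.00000000e+00  0.00000000e+00  0.00000000e+00  1.00000000e+00]] 309.70691628693146 324.79833392263106 194.0667714968627
```

View pics/w1.png

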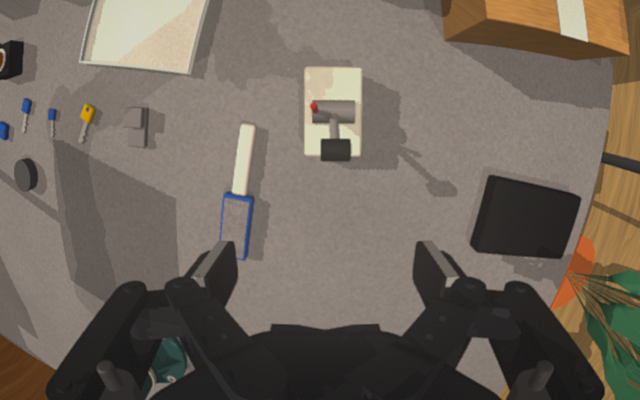

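The wrist view shows the knob at (336,149), the red mark tip at (314,107) and the hinge at about (334,112). Next I measure these in 3D.

```bash
cat >> h.py <<'E'
def wcloud(s,c,m=None):
    z=c["range_z"]; m=(z>0) if m is None else (m&(z>0)); v,u=np.nonzero(m)
    o,d,ct=wworld(s,c,u,v); return o+d*(z[v,u]/ct)[:,None],u,v
E
python3 - <<'E'
from h import *
s=sensors.state(); c=dict(np.load("w1.npz"))
P,u,v=wcloud(s,c); I=c["color"][v,u].astype(int)
m=(P[:,2]>44)&(P[:,2]<54)&(abs(P[:,0]-500)<80)&(abs(P[:,1]+326)<80); print("box",cv2.minAreaRect(P[m][:,:2].astype(np.float32)),np.median(P[m][:,2]))
m=(u>318)&(u<352)&(v>136)&(v<163)&(P[:,2]>95)&(I.max(1)<75); Q=P[m]; print("knob",Q.min(0).round(),Q.max(0).round(),Q.mean(0).round(1),cv2.minAreaRect(Q[:,:2].astype(np.float32)))
m=(abs(u-314)<12)&(abs(v-107)<15)&(I[:,2]>110)&(I[:,1]<70); Q=P[m]; print("red",len(Q),Q.min(0).round(),Q.max(0).round(),np.median(Q,0).round(1))
for n in("top0","side0"):
    c=dict(np.load(n+".npz")); 
    P=cloud(c); z=c["range_z"]; vv,uu=np.nonzero(z>0); I=c["color"][vv,uu].astype(int)
    m=(I[:,2]>90)&(I[:,1]<60)&(abs(P[:,0]-500)<40)&(abs(P[:,1]+315)<40)&(P[:,2]>55); Q=P[m]; print(n,Q[np.argsort(Q[:,2])].round())
g=None
E
```

```text
box ((506.3834228515625, -333.9570617675781), (109.37633514404297, 70.30464935302734), 8.110323905944824) 49.253887714543566
knob [ 460. -353.  137.] [ 482. -325.  147.] [ 471.7 -338.6  143.1] ((471.3564147949219, -338.828369140625), (19.71210289001465, 26.4837703704834), 8.670918464660645)
red 28 [ 505. -315.  114.] [ 511. -310.  122.] [ 508.2 -312.5  120.1]
top0 [[ 502. -311.   69.]
 [ 504. -309.   73.]
 [ 502. -310.   77.]
 [ 502. -315.   79.]
 [ 504. -309.   81.]
 [ 501. -311.   83.]
 [ 503. -310.   86.]
 [ 505. -309.   91.]
 [ 505. -311.   92.]
 [ 503. -310.   94.]
 [ 507. -310.   96.]
 [ 503. -312.   97.]
 [ 505. -310.  102.]
 [ 507. -310.  102.]
 [ 504. -312.  104.]
 [ 504. -312.  111.]
 [ 508. -309.  115.]
 [ 508. -311.  116.]
 [ 506. -308.  116.]
 [ 508. -312.  118.]
 [ 508. -314.  121.]
 [ 505. -311.  122.]
 [ 505. -309.  122.]
 [ 510. -311.  124.]]
side0 [[ 505. -307.   69.]
 [ 502. -309.   69.]
 [ 505. -308.   72.]
 [ 506. -308.   75.]
 [ 501. -304.   75.]
 [ 503. -309.   76.]
 [ 504. -310.   78.]
 [ 505. -304.   81.]
 [ 506. -306.   83.]
 [ 508. -311.   83.]
 [ 504. -309.   85.]
 [ 506. -305.   90.]
 [ 503. -306.   90.]
 [ 505. -309.   91.]
 [ 507. -308.   92.]
 [ 508. -310.   94.]
 [ 505. -307.   96.]
 [ 509. -309.   97.]
 [ 504. -306.  100.]
 [ 506. -310.  100.]
 [ 508. -306.  102.]
 [ 506. -309.  105.]
 [ 508. -307.  105.]
 [ 509. -309.  107.]
 [ 505. -306.  109.]
 [ 509. -306.  111.]
 [ 506. -306.  112.]
 [ 508. -311.  113.]
 [ 509. -307.  114.]
 [ 508. -310.  116.]
 [ 510. -308.  117.]
 [ 511. -309.  119.]
 [ 507. -308.  121.]]
```

Emit:
servo_tool(moves=[{"delta_pos": [0.031, 0.011, 0.03], "angular": [0, 0, 0]}, {"delta_pos": [0.031, 0.011, 0.07], "angular": [0, 0, 0]}, {"delta_pos": [0.031, 0.011, 0.11], "angular": [0, 0, 0]}, {"delta_pos": [0.031, 0.011, 0.133], "angular": [0, 0, 0]}, {"delta_pos": [0.031, 0.011, 0.133], "angular": [0, 0, 0]}])

```text
t: 3.15
ee_pos: [468.4, -337.8, 123.2]
ee_rot: [0.997, 0.074, -0.003, -0.002]
wrist_force: [0.1, 0.2, -0.1]
opening: 85.4
gripper_force: 0.0
```

Emit:
servo_tool(moves=[{"delta_pos": [0, 0, 0], "angular": [0, 0, 0]}, {"delta_pos": [0, 0, 0], "angular": [0, 0, 0]}, {"delta_pos": [0, 0, 0], "angular": [0, 0, 0]}, {"delta_pos": [0, 0, 0], "angular": [0, 0, 0]}, {"delta_pos": [0, 0, 0], "angular": [0, 0, 0]}], hand=1.0, grip_force=30)

```text
t: 3.65
ee_pos: [472.0, -337.9, 127.8]
ee_rot: [0.997, 0.075, 0.001, 0.0]
wrist_force: [-0.1, 0.2, -0.2]
opening: 12.6
gripper_force: 0.0
```

Run:
```python
from h import *
s=st(); print(s["gripper_force"]); s,c=wrist(); cv2.imwrite("pics/w2.png",cv2.resize(c["color"][100:330,180:480],None,fx=2,fy=2))
```

```text
t 3.65 pos [ 472.  -337.9  127.8] rot [9.972e-01 7.490e-02 7.000e-04 5.000e-04] open 12.6 F [-0.1  0.2 -0.2]
0.0
```

View pics/w2.png

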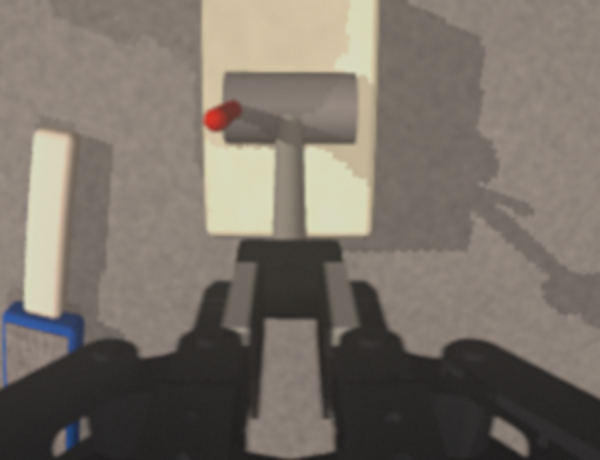

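The wrist crop shows the knob (crop about 290,280) between the grey pads (240 and 340). The fingers may still be closing, so I'll wait one more call.

Emit:
servo_tool(moves=[{"delta_pos": [0, 0, 0], "angular": [0, 0, 0]}, {"delta_pos": [0, 0, 0], "angular": [0, 0, 0]}, {"delta_pos": [0, 0, 0], "angular": [0, 0, 0]}, {"delta_pos": [0, 0, 0], "angular": [0, 0, 0]}, {"delta_pos": [0, 0, 0], "angular": [0, 0, 0]}])

```text
t: 4.2
ee_pos: [471.5, -337.6, 126.8]
ee_rot: [0.997, 0.075, -0.0, -0.0]
wrist_force: [-0.6, -0.4, 0.7]
opening: -0.0
gripper_force: 0.0
```

Run:
```python
from h import *
s=st(); print(s["gripper_force"],s["moment"]); s,c=wrist(); cv2.imwrite("pics/w3.png",cv2.resize(c["color"][180:300,240:420],None,fx=4,fy=4))
P,u,v=wcloud(s,c); I=c["color"][v,u].astype(int)
np.set_printoptions(linewidth=200)
zi=np.full((400,640),np.nan); zi[v,u]=P[:,2]; print(zi[210:275:6,290:366:5].round(0))
```

```text
t 4.2 pos [ 471.5 -337.6  126.8] rot [ 9.972e-01  7.490e-02 -1.000e-04 -0.000e+00] open -0.0 F [-0.6 -0.4  0.7]
0.0 [ 0.0198708  -0.0142182  -0.02976055]
[[ 50.  50.  49.  49.  51.  50. 117. 119. 118.  49.  50.  49.  50.  50.  51.  48.]
 [ 49.  49.  49.  50.  49.  50. 123. 123. 123.  50.  51.  50.  50.  50.  49.  48.]
 [ -1.  -1. 135. 135. 136. 136. 136. 135. 135. 135. 136. 135. 134.  -1.  -0.  -0.]
 [ -0.  -1. 140. 139. 140. 140. 140. 140. 140. 140. 141. 140. 139.  -2.  -0.   0.]
 [ -0.   1. 142. 142. 143. 153. 153. 153. 154. 154. 142. 142. 144.  -1.  -0.  -0.]
 [ -1.  -0. 145. 145. 145. 161. 162. 161. 161. 161. 144. 143. 144.  -0.  -1.  -1.]
 [ -1.  -1. 158. 158. 168. 167. 167. 167. 167. 168. 168. 159. 158.  -1.  -1.   0.]
 [ -0. 165. 164. 165. 174. 174. 173. 173. 172. 173. 173. 164. 165. 165.  -0.  -0.]
 [ -0. 171. 170. 172. 178. 178. 178. 177. 179. 179. 178. 170. 171. 171.  -1.  -1.]
 [ -1. 176. 184. 186. 186. 183. 184. 183. 184. 183. 185. 185. 185. 177.  -0.   0.]
 [190. 190. 192. 192. 189. 190. 183. 183. 184. 189. 190. 191. 193. 189. 189.  -1.]]
```

View pics/w3.png

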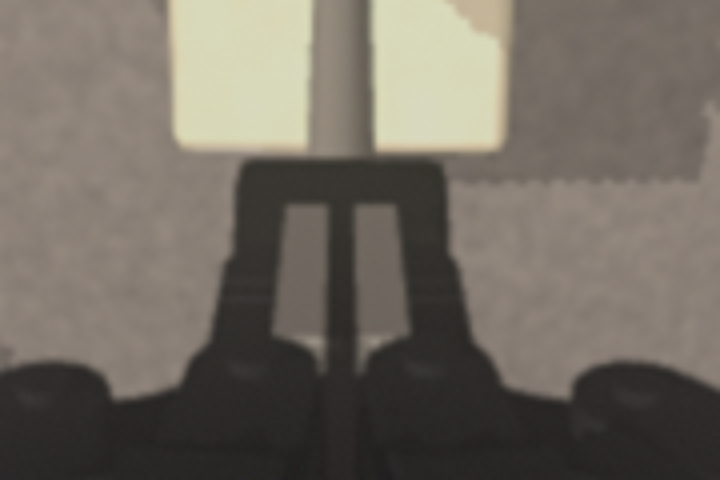

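Fully shut with no force, so the fingers are on the robot side of the knob. I'll measure where they are relative to it.

Run:
```python
from h import *
s,c=wrist(); P,u,v=wcloud(s,c)
np.set_printoptions(linewidth=200)
for k in (0,1,2):
    zi=np.full((400,640),np.nan); zi[v,u]=P[:,k]; print(zi[216:268:4,296:356:6].round(0))
```

```text
[[450. 452. 452. 453. 480. 481. 481. 456. 457. 457.]
 [428. 480. 480. 482. 482. 482. 483. 483. 484. 436.]
 [424. 480. 480. 481. 481. 482. 482. 482. 483. 483.]
 [420. 478. 479. 479. 479. 480. 480. 481. 481. 482.]
 [415. 477. 477. 482. 482. 482. 483. 484. 480. 480.]
 [411. 475. 476. 482. 482. 483. 483. 484. 479. 478.]
 [406. 473. 474. 482. 482. 483. 482. 483. 477. 477.]
 [402. 477. 477. 482. 482. 482. 483. 483. 480. 480.]
 [477. 477. 477. 482. 482. 483. 484. 484. 480. 480.]
 [477. 477. 477. 482. 482. 483. 483. 484. 480. 480.]
 [476. 477. 477. 482. 481. 482. 483. 483. 479. 479.]
 [477. 477. 482. 482. 482. 483. 483. 483. 479. 480.]
 [477. 482. 483. 482. 482. 482. 483. 483. 485. 485.]]
[[-317. -322. -327. -332. -334. -338. -341. -352. -357. -361.]
 [-316. -325. -328. -331. -334. -337. -341. -344. -347. -369.]
 [-316. -325. -328. -331. -334. -337. -341. -344. -347. -350.]
 [-317. -325. -328. -332. -335. -338. -341. -344. -347. -350.]
 [-317. -326. -329. -332. -334. -337. -340. -343. -347. -350.]
 [-318. -326. -329. -332. -335. -337. -340. -343. -347. -350.]
 [-318. -326. -329. -332. -335. 
[... 399 characters left out ...]
4. -346.]]
[[ 48.  49.  49.  48. 123. 123. 121.  49.  49.  49.]
 [ -2. 134. 133. 135. 133. 134. 134. 134. 134.  -1.]
 [ -1. 138. 138. 138. 138. 138. 138. 137. 138. 137.]
 [ -0. 140. 140. 140. 139. 139. 140. 141. 139. 140.]
 [ -0. 143. 141. 151. 150. 151. 150. 152. 142. 142.]
 [ -0. 144. 144. 156. 156. 156. 157. 157. 144. 142.]
 [ -1. 144. 144. 161. 160. 160. 160. 160. 145. 144.]
 [ -0. 156. 156. 164. 164. 164. 165. 164. 156. 156.]
 [162. 162. 160. 170. 169. 169. 171. 170. 161. 161.]
 [166. 166. 165. 174. 173. 173. 174. 173. 165. 165.]
 [168. 169. 168. 176. 175. 176. 176. 176. 168. 167.]
 [173. 172. 181. 181. 180. 181. 180. 180. 172. 172.]
 [176. 185. 185. 183. 183. 183. 183. 183. 185. 185.]]
```

Emit:
servo_tool(moves=[{"delta_pos": [0, 0, -0.02], "angular": [0, 0, 0]}, {"delta_pos": [0, 0, -0.04], "angular": [0, 0, 0]}, {"delta_pos": [0, 0, -0.05], "angular": [0, 0, 0]}, {"delta_pos": [0, 0, -0.05], "angular": [0, 0, 0]}, {"delta_pos": [0, 0, -0.05], "angular": [0, 0, 0]}])

```text
t: 4.8
ee_pos: [471.3, -337.4, 176.6]
ee_rot: [0.997, 0.075, -0.0, -0.0]
wrist_force: [0.3, 0.7, 0.3]
opening: 0.1
gripper_force: 0.0
```

Run:
```python
from h import *
st(); s,c=wrist(); P,u,v=wcloud(s,c)
np.set_printoptions(linewidth=200)
for k in (0,2):
    zi=np.full((400,640),np.nan); zi[v,u]=P[:,k]; print(zi[200:268:4,302:346:6].round(0))
c=viewer.camera("side"); cv2.imwrite("pics/s1.png",cv2.resize(c["color"][60:220,330:490],None,fx=4,fy=4,interpolation=cv2.INTER_CUBIC))
P=cloud(c); m=(P[:,2]>100)&(abs(P[:,0]-480)<60)&(abs(P[:,1]+330)<50)
z=np.histogram(P[m][:,2],np.arange(100,260,5)); print(np.c_[z[1][:-1],z[0]].T)
```

```text
t 4.8 pos [ 471.3 -337.4  176.6] rot [ 9.972e-01  7.490e-02 -2.000e-04 -1.000e-04] open 0.1 F [0.3 0.7 0.3]
[[450. 478. 479. 479. 480. 480. 481. 482.]
 [429. 476. 477. 478. 478. 479. 479. 480.]
 [425. 474. 474. 475. 476. 476. 477. 478.]
 [419. 471. 472. 473. 473. 474. 475. 475.]
 [415. 469. 469. 470. 470. 471. 472. 473.]
 [410. 465. 466. 467. 467. 468. 469. 469.]
 [405. 462. 463. 464. 464. 464. 465. 466.]
 [400. 401. 403. 403. 405. 406. 406. 407.]
 [395. 396. 482. 482. 482. 483. 483. 402.]
 [390. 391. 482. 482. 482. 483. 483. 398.]
 [384. 385. 481. 482. 482. 482. 484. 392.]
 [477. 477. 482. 482. 482. 482. 483. 480.]
 [477. 478. 482. 482. 483. 483. 483. 480.]
 [477. 478. 482. 482. 482. 483. 483. 479.]
 [476. 477. 482. 482. 482. 483. 483. 479.]
 [477. 482. 482. 482. 483. 483. 484. 479.]
 [482. 482. 482. 482. 482. 483. 483. 485.]]
[[ 49. 141. 139. 140. 140. 139. 140. 140.]
 [ -1. 143. 142. 143. 141. 143. 143. 142.]
 [  0. 144. 143. 144. 144. 144. 144. 144.]
 [ -2. 144. 145. 144. 145. 145. 145. 144.]
 [ -0. 145. 145. 145. 144. 145. 146. 145.]
 [ -0. 143. 145. 144. 144. 145. 144. 144.]
 [  0. 142. 142. 143. 143. 141. 143. 141.]
 [  0.  -1.   1.  -1.   0.  -0.  -1.  -1.]
 [  0.   0. 202. 200. 201. 201. 200.  -1.]
 [ -0.  -0. 206. 207. 206. 206. 205.  -0.]
 [ -1.  -2. 210. 210. 210. 209. 211.  -2.]
 [206. 206. 215. 215. 214. 214. 214. 206.]
 [211. 211. 219. 220. 219. 219. 219. 211.]
 [214. 215. 223. 223. 222. 223. 223. 214.]
 [218. 218. 226. 226. 226. 226. 226. 218.]
 [223. 230. 230. 230. 231. 231. 231. 222.]
 [235. 235. 233. 233. 233. 233. 234. 236.]]
[[100 105 110 115 120 125 130 135 140 145 150 155 160 165 170 175 180 185 190 195 200 205 210 215 220 225 230 235 240 245 250]
 [ 10   9  14  12   1   8  11  15  30   7   0   0   0   0   0   0   0   0   1  10  12  14  12  19  17  15   9   3  16  22  11]]
```

View pics/s1.png

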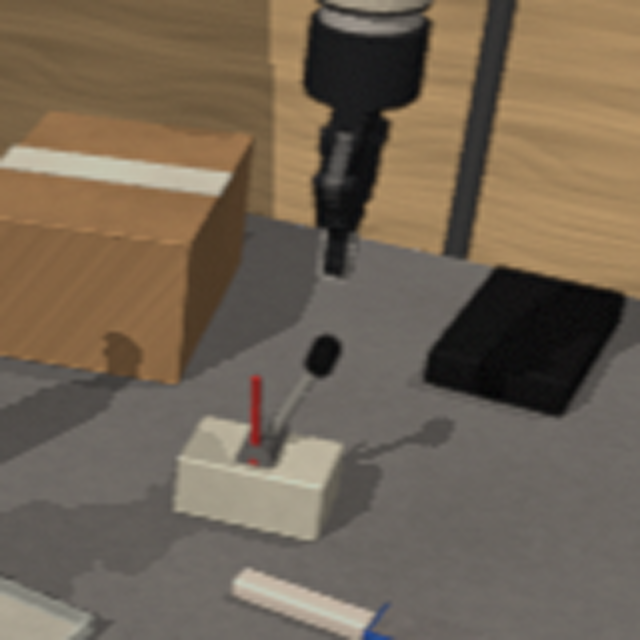

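The side crop shows the closed fingertips (crop 335,275) clearly above the knob (325,355). The tips are about 20 mm higher than the given TCP implies, so I'll check the tool geometry.

Run:
```python
from h import *
s=st(); print(ctrl.tips_ahead,[a for a in dir(ctrl) if a[0]!='_'],[a for a in dir(sensors) if a[0]!='_'],[a for a in dir(workorder) if a[0]!='_'])
s,c=wrist(); P,u,v=wcloud(s,c)
m=(abs(P[:,0]-475)<20)&(abs(P[:,1]+337)<20)&(P[:,2]>150); Q=P[m]; print(Q.min(0),np.percentile(Q[:,2],[0,1,2,5]))
```

```text
t 4.9 pos [ 470.9 -337.2  175.9] rot [ 9.972e-01  7.490e-02 -7.000e-04 -6.000e-04] open -0.1 F [-0.3 -1.   0. ]
11.0 ['IKError', 'tips_ahead'] ['state'] ['job_done']
[ 459.07820798 -356.99775454  198.51585156] [198.51585156 204.73055718 208.61571596 218.75302025]
```

Emit:
servo_tool(moves=[{"delta_pos": [0, 0.001, 0], "angular": [0, 0, 0]}, {"delta_pos": [0, 0.001, 0], "angular": [0, 0, 0]}, {"delta_pos": [0, 0.001, 0], "angular": [0, 0, 0]}, {"delta_pos": [0, 0.001, 0], "angular": [0, 0, 0]}, {"delta_pos": [0, 0.001, 0], "angular": [0, 0, 0]}], hand=0.3)

```text
t: 5.45
ee_pos: [471.8, -338.6, 176.9]
ee_rot: [0.997, 0.075, 0.0, 0.0]
wrist_force: [-0.3, 1.1, -0.7]
opening: 59.6
gripper_force: 0.0
```

Emit:
servo_tool(moves=[{"delta_pos": [0, 0, 0.02], "angular": [0, 0, 0]}, {"delta_pos": [0, 0, 0.04], "angular": [0, 0, 0]}, {"delta_pos": [0, 0, 0.06], "angular": [0, 0, 0]}, {"delta_pos": [0, 0, 0.084], "angular": [0, 0, 0]}, {"delta_pos": [0, 0, 0.084], "angular": [0, 0, 0]}])

```text
t: 5.95
ee_pos: [469.7, -337.2, 90.3]
ee_rot: [0.997, 0.075, -0.002, -0.002]
wrist_force: [0.2, -0.1, -0.5]
opening: 59.9
gripper_force: 0.0
```

Emit:
servo_tool(moves=[{"delta_pos": [0, 0, 0], "angular": [0, 0, 0]}, {"delta_pos": [0, 0, 0], "angular": [0, 0, 0]}, {"delta_pos": [0, 0, 0], "angular": [0, 0, 0]}, {"delta_pos": [0, 0, 0], "angular": [0, 0, 0]}, {"delta_pos": [0, 0, 0], "angular": [0, 0, 0]}], hand=1.0, grip_force=30)

```text
t: 6.45
ee_pos: [471.9, -337.7, 94.1]
ee_rot: [0.997, 0.075, 0.0, -0.0]
wrist_force: [-2.2, 3.9, 7.1]
opening: 27.6
gripper_force: 34.0
```

Emit:
servo_tool(moves=[{"delta_pos": [0.0113, 0, -0.0039], "angular": [0, 0, 0]}, {"delta_pos": [0.0233, 0, -0.0064], "angular": [0, 0, 0]}, {"delta_pos": [0.0353, 0, -0.0072], "angular": [0, 0, 0]}, {"delta_pos": [0.043, 0, -0.0069], "angular": [0, 0, 0]}, {"delta_pos": [0.043, 0, -0.0069], "angular": [0, 0, 0]}])

```text
t: 6.95
ee_pos: [513.4, -331.6, 100.0]
ee_rot: [0.997, 0.075, -0.001, -0.001]
wrist_force: [-3.6, 2.8, 2.1]
opening: 27.3
gripper_force: 33.6
```

Run:
```python
from h import *
s=st(); print(s["gripper_force"]); s,c=wrist(); P,u,v=wcloud(s,c); I=c["color"][v,u].astype(int)
m=(I[:,2]>100)&(I[:,1]<70)&(abs(P[:,0]-508)<40)&(abs(P[:,1]+312)<20)&(P[:,2]>55); Q=P[m]; print(len(Q)); 
if len(Q): print(np.median(Q,0),Q.min(0),Q.max(0))
```

```text
t 6.95 pos [ 513.4 -331.6  100. ] rot [ 9.972e-01  7.510e-02 -1.200e-03 -6.000e-04] open 27.3 F [-3.6  2.8  2.1]
33.563634753227234
114
[ 508.69755065 -312.83721001   81.77598766] [ 505.43493665 -315.4916565    66.9742128 ] [ 510.69506188 -310.12624238   95.92201999]
```

Emit:
servo_tool(moves=[{"delta_pos": [0, 0, 0], "angular": [0, 0, 0]}, {"delta_pos": [0, 0, 0], "angular": [0, 0, 0]}, {"delta_pos": [0, 0, 0], "angular": [0, 0, 0]}, {"delta_pos": [0, 0, 0], "angular": [0, 0, 0]}, {"delta_pos": [0, 0, 0], "angular": [0, 0, 0]}], hand=0.3)

```text
t: 7.5
ee_pos: [514.5, -332.5, 99.9]
ee_rot: [0.997, 0.075, 0.0, 0.0]
wrist_force: [-0.2, -0.2, -1.0]
opening: 59.7
gripper_force: 0.0
```

Emit:
servo_tool(moves=[{"delta_pos": [0, 0, -0.02], "angular": [0, 0, 0]}, {"delta_pos": [0, 0, -0.06], "angular": [0, 0, 0]}, {"delta_pos": [0, 0, -0.1], "angular": [0, 0, 0]}, {"delta_pos": [-0.03, 0, -0.13], "angular": [0, 0, 0]}, {"delta_pos": [-0.04, 0, -0.13], "angular": [0, 0, 0]}])

```text
t: 8.0
ee_pos: [474.8, -341.0, 234.4]
ee_rot: [0.997, 0.074, 0.003, 0.003]
wrist_force: [0.8, -0.9, -0.2]
opening: 59.9
gripper_force: 0.0
```

Run:
```python
from h import *
s=st(); s,c=wrist(); P,u,v=wcloud(s,c); I=c["color"][v,u].astype(int)
ctr=np.array([506.4,-334]); ax=np.array([.9895,.144])
m=(I[:,2]>100)&(I[:,1]<70)&(abs(P[:,0]-508)<40)&(abs(P[:,1]+312)<20)&(P[:,2]>55); Q=P[m]; print("red",len(Q),((Q[:,:2]-ctr)@ax).mean(),Q.mean(0))
m=(I.max(1)<80)&(abs(P[:,0]-513)<30)&(abs(P[:,1]+333)<30)&(P[:,2]>125)&(P[:,2]<170); Q=P[m]; print("knob",len(Q),((Q[:,:2]-ctr)@ax).min(),((Q[:,:2]-ctr)@ax).max(),Q.max(0))
todelta([400,65,200],-25)
```

```text
t 8.0 pos [ 474.8 -341.   234.4] rot [0.9973 0.0738 0.0029 0.0029] open 59.9 F [ 0.8 -0.9 -0.2]
red 34 5.300186384091852 [ 508.69778924 -312.9824727   118.49657388]
knob 789 -6.220629048886043 12.648517136578683 [ 520.51195737 -318.60874604  154.23560434]
delta [-0.0123 -0.4116  0.0308] ang [ 0.0025 -0.0019  0.5825] yaw now 8.4 dist 0.413
```

Emit:
servo_tool(moves=[{"delta_pos": [0.002, -0.05, 0.003], "angular": [0, 0, 0.117]}, {"delta_pos": [0.004, -0.1, 0.006], "angular": [0, 0, 0.234]}, {"delta_pos": [0.006, -0.15, 0.009], "angular": [0, 0, 0.351]}, {"delta_pos": [0.008, -0.2, 0.012], "angular": [0, 0, 0.468]}, {"delta_pos": [0.01, -0.25, 0.014], "angular": [0, 0, 0.583]}])

```text
t: 8.55
ee_pos: [446.3, -87.8, 214.5]
ee_rot: [0.976, -0.217, -0.001, 0.0]
wrist_force: [1.2, 0.6, 0.0]
opening: 59.8
gripper_force: 0.0
```

Emit:
servo_tool(moves=[{"delta_pos": [-0.025, -0.041, 0], "angular": [0, 0, 0]}, {"delta_pos": [-0.05, -0.083, 0], "angular": [0, 0, 0]}, {"delta_pos": [-0.075, -0.124, 0], "angular": [0, 0, 0]}, {"delta_pos": [-0.089, -0.148, 0], "angular": [0, 0, 0]}, {"delta_pos": [-0.089, -0.148, 0], "angular": [0, 0, 0]}])

```text
t: 9.05
ee_pos: [427.8, 86.6, 214.8]
ee_rot: [0.978, -0.21, -0.001, -0.001]
wrist_force: [0.9, -0.6, -0.7]
opening: 59.5
gripper_force: 0.0
```

```bash
cat >> h.py <<'E'
def keys(s,c,k,show=True):
    """key heads by colour in wrist view: centre, area-size, blade direction (deg)"""
    P,u,v=wcloud(s,c); X=np.full((400,640,3),np.nan); X[v,u]=P
    out=[]
    for m,a,ce in blobs(c["color"],k,15):
        Q=X[m]; Q=Q[~np.isnan(Q[:,0])]; Q=Q[Q[:,2]<28]
        if len(Q)<10: continue
        t=Q[Q[:,2]>np.percentile(Q[:,2],50)-3]; rc=cv2.minAreaRect(t[:,:2].astype(np.float32)); C=np.array(rc[0])
        # blade: bright greyish low-saturation pixels within 75 mm
        h=cv2.cvtColor(c["color"],cv2.COLOR_BGR2HSV); g=(h[...,1]<45)&(h[...,2]>150)
        D=X[...,:2]-C; r=np.hypot(D[...,0],D[...,1]); B=X[g&(r<65)&(r>15)&(X[...,2]<10)]
        d=B[:,:2]-C if len(B) else np.zeros((1,2)); ang=np.degrees(np.arctan2(*np.median(d,0)[::-1]))
        out.append((C,rc[1],rc[2],np.median(Q[:,2]),ang,len(B)))
        print(k,"px",ce.round(),"C",C.round(1),"size",np.round(rc[1],1),"rect",round(rc[2],1),"z",np.median(Q[:,2]).round(1),"blade",ang.round(1),len(B),"maxr",np.hypot(*d.T).max().round(1))
    return out
E
python3 - <<'E'
from h import *
s=st(); s,c=wrist(); cv2.imwrite("pics/w4.png",c["color"])
keys(s,c,"y"); keys(s,c,"b"); keys(s,c,"r1"); keys(s,c,"g"); np.savez("w4.npz",**c)
E
```

```text
t 9.05 pos [427.8  86.6 214.8] rot [ 9.776e-01 -2.104e-01 -9.000e-04 -5.000e-04] open 59.5 F [ 0.9 -0.6 -0.7]
y px [326. 127.] C [471.1  65.7] size [22.4 25. ] rect 65.6 z 11.4 blade -41.1 6459 maxr 65.0
b px [539. 148.] C [ 332.  -201.2] size [ 38.5 102.6] rect 67.1 z 15.9 blade 77.2 1699 maxr 65.0
b px [251. 165.] C [467.2 168.9] size [17.7 18.9] rect 87.2 z 8.5 blade -142.7 4141 maxr 65.0
b px [188. 184.] C [482.9 257.3] size [22.8 25.2] rect 74.1 z 11.3 blade 100.7 822 maxr 65.0
b px [155. 243.] C [430.7 354.7] size [34.1 32. ] rect 76.4 z 15.3 blade 16.3 1793 maxr 65.0
b px [  3. 274.] C [ 552.3 1309.6] size [62.5  9.9] rect 2.2 z -179.8 blade 0.0 0 maxr 0.0
b px [  9. 297.] C [ 471.7 1310.2] size [24.3 11.7] rect 1.0 z -144.1 blade 0.0 0 maxr 0.0
b px [612. 376.] C [-1063.8  -784.3] size [466.3 211.9] rect 56.4 z -190.9 blade 0.0 0 maxr 0.0
```

View pics/w4.png

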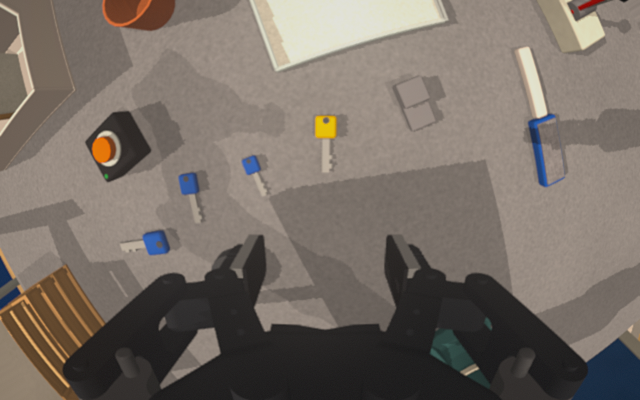

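The yellow key is at (326,127) with its blade straight down the picture. The middle blue key is at (188,184). I'll measure the open fingertip height, then go over the yellow key.

Run:
```python
from h import *
s=st(); c=dict(np.load("w4.npz")); P,u,v=wcloud(s,c); Rt=R.from_quat(s["ee_rot"]); L=Rt.inv().apply(P-s["ee_pos"])
m=(abs(L[:,1])<60)&(abs(L[:,0])<25)&(L[:,2]>-60)&(L[:,2]<40); Q=L[m]; print(Q.max(0),Q.min(0),np.sort(Q[:,2])[-12:].round(1))
todelta([471.1,65.7,40],-24.4)
```

```text
t 9.1 pos [427.9  83.9 214.8] rot [ 9.772e-01 -2.122e-01 -8.000e-04  2.000e-04] open 59.5 F [ 0.7 -0.4  0.2]
[ 12.19872928  44.440895   -23.36029994] [-11.25706865 -43.13926281 -59.99475964] [-24.6 -24.6 -24.5 -24.5 -24.4 -24.4 -24.3 -24.  -24.  -23.9 -23.7 -23.4]
delta [ 0.0471 -0.0015  0.1748] ang [ 0.0007  0.0016 -0.0017] yaw now -24.5 dist 0.181
```

Emit:
servo_tool(moves=[{"delta_pos": [0.024, -0.001, 0.04], "angular": [0, 0, 0]}, {"delta_pos": [0.047, -0.0015, 0.085], "angular": [0, 0, 0]}, {"delta_pos": [0.047, -0.0015, 0.13], "angular": [0, 0, 0]}, {"delta_pos": [0.047, -0.0015, 0.17], "angular": [0, 0, 0]}, {"delta_pos": [0.047, -0.0015, 0.19], "angular": [0, 0, 0]}])

```text
t: 9.6
ee_pos: [470.0, 60.6, 22.2]
ee_rot: [0.976, -0.216, -0.002, 0.002]
wrist_force: [-0.1, -0.0, 0.5]
opening: 59.7
gripper_force: 0.0
```

Emit:
servo_tool(moves=[{"delta_pos": [0, 0, 0.014], "angular": [0, 0, 0]}, {"delta_pos": [0, 0, 0.026], "angular": [0, 0, 0]}, {"delta_pos": [0, 0, 0.036], "angular": [0, 0, 0]}, {"delta_pos": [0, 0, 0.041], "angular": [0, 0, 0]}, {"delta_pos": [0, 0, 0.043], "angular": [0, 0, 0]}])

```text
t: 10.1
ee_pos: [472.0, 63.0, -17.4]
ee_rot: [0.977, -0.215, 0.0, 0.0]
wrist_force: [-0.1, -0.1, -0.5]
opening: 59.8
gripper_force: 0.0
```

Emit:
servo_tool(moves=[{"delta_pos": [0, 0, 0], "angular": [0, 0, 0]}, {"delta_pos": [0, 0, 0], "angular": [0, 0, 0]}, {"delta_pos": [0, 0, 0], "angular": [0, 0, 0]}, {"delta_pos": [0, 0, 0], "angular": [0, 0, 0]}, {"delta_pos": [0, 0, 0], "angular": [0, 0, 0]}], hand=1.0, grip_force=40)

```text
t: 10.6
ee_pos: [472.5, 63.4, -16.4]
ee_rot: [0.977, -0.215, 0.001, -0.0]
wrist_force: [-0.4, -0.3, 6.5]
opening: 24.9
gripper_force: 39.9
```

Emit:
servo_tool(moves=[{"delta_pos": [0, 0, -0.04], "angular": [0, 0, 0]}, {"delta_pos": [0, 0, -0.09], "angular": [0, 0, 0]}, {"delta_pos": [0.047, 0.015, -0.09], "angular": [0, 0, 0]}, {"delta_pos": [0.094, 0.03, -0.09], "angular": [0, 0, 0]}, {"delta_pos": [0.141, 0.045, -0.09], "angular": [0, 0, 0]}])

```text
t: 11.1
ee_pos: [582.4, -37.4, 74.1]
ee_rot: [0.977, -0.214, 0.001, -0.0]
wrist_force: [-0.3, 0.6, -1.1]
opening: 24.3
gripper_force: 39.5
```

Emit:
servo_tool(moves=[{"delta_pos": [0.03, 0.01, 0], "angular": [0, 0, -0.114]}, {"delta_pos": [0.05, 0.015, 0], "angular": [0, 0, -0.228]}, {"delta_pos": [0.05, 0.015, 0], "angular": [0, 0, -0.342]}, {"delta_pos": [0.05, 0.015, 0], "angular": [0, 0, -0.342]}, {"delta_pos": [0.05, 0.015, 0], "angular": [0, 0, -0.342]}])

```text
t: 11.6
ee_pos: [619.3, -71.0, 72.6]
ee_rot: [0.999, -0.047, -0.001, -0.0]
wrist_force: [-0.7, 0.5, 0.8]
opening: 24.9
gripper_force: 39.5
```

Run:
```python
from h import *
s=st(); print(s["gripper_force"]); todelta([621.6,-70.5,-10],-4.9)
s,c=wrist(); keys(s,c,"y"); keys(s,c,"b")
P,u,v=wcloud(s,c); L=R.from_quat(s["ee_rot"]).inv().apply(P-s["ee_pos"])
m=(abs(L[:,0])<70)&(abs(L[:,1])<16)&(L[:,2]>-40)&(L[:,2]<10); print("held pts",L[m].min(0),L[m].max(0),m.sum())
m=(P[:,2]>13)&(P[:,2]<22)&(abs(P[:,0]-605)<90)&(abs(P[:,1]+24)<140); print("tray",cv2.minAreaRect(P[m][:,:2].astype(np.float32)))
```

```text
t 11.6 pos [619.3 -71.   72.6] rot [ 9.989e-01 -4.660e-02 -6.000e-04 -2.000e-04] open 24.9 F [-0.7  0.5  0.8]
39.4852477312088
delta [ 0.0023 -0.0007  0.0826] ang [-0.0004  0.0011 -0.0077] yaw now -5.3 dist 0.083
b px [ 78. 323.] C [484.2 255.8] size [25.2 25.1] rect 72.6 z 10.6 blade 160.1 8 maxr 52.0
b px [ 52. 343.] C [432.2 353. ] size [35.2 30.3] rect 74.7 z 13.8 blade 80.3 1 maxr 39.8
held pts [-52.67145622 -15.99704743 -39.96496119] [ 12.21208987  15.99097337 -14.87010477] 3965
tray ((606.1583862304688, -22.59332275390625), (221.2859344482422, 120.9757080078125), 85.16059875488281)
```

Emit:
servo_tool(moves=[{"delta_pos": [0.002, 0, 0.03], "angular": [0, 0, 0]}, {"delta_pos": [0.002, 0, 0.055], "angular": [0, 0, 0]}, {"delta_pos": [0.002, 0, 0.072], "angular": [0, 0, 0]}, {"delta_pos": [0.002, 0, 0.08], "angular": [0, 0, 0]}, {"delta_pos": [0.002, 0, 0.083], "angular": [0, 0, 0]}])

```text
t: 12.15
ee_pos: [621.5, -71.1, -10.9]
ee_rot: [0.999, -0.045, -0.001, 0.0]
wrist_force: [0.6, 0.0, 0.1]
opening: 24.2
gripper_force: 44.9
```

Emit:
servo_tool(moves=[{"delta_pos": [0, 0, 0.001], "angular": [0, 0, 0]}, {"delta_pos": [0, 0, 0.001], "angular": [0, 0, 0]}, {"delta_pos": [0, 0, 0.001], "angular": [0, 0, 0]}, {"delta_pos": [0, 0, 0.001], "angular": [0, 0, 0]}, {"delta_pos": [0, 0, 0.001], "angular": [0, 0, 0]}], hand=0.45)

```text
t: 12.65
ee_pos: [622.4, -71.6, -10.7]
ee_rot: [0.999, -0.046, 0.0, 0.0]
wrist_force: [-0.7, 0.0, -0.7]
opening: 46.8
gripper_force: 0.0
```

Emit:
servo_tool(moves=[{"delta_pos": [0, 0, -0.02], "angular": [0, 0, 0]}, {"delta_pos": [0, 0, -0.06], "angular": [0, 0, 0]}, {"delta_pos": [0, 0, -0.1], "angular": [0, 0, 0]}, {"delta_pos": [0, 0, -0.15], "angular": [0, 0, 0]}, {"delta_pos": [0, 0, -0.16], "angular": [0, 0, 0]}])

```text
t: 13.15
ee_pos: [626.2, -71.9, 155.0]
ee_rot: [0.999, -0.046, 0.006, 0.0]
wrist_force: [1.2, -0.0, -0.3]
opening: 46.7
gripper_force: 0.0
```

Run:
```python
from h import *
s=st(); s,c=wrist(); keys(s,c,"y"); keys(s,c,"b"); cv2.imwrite("pics/w5.png",c["color"])
c=viewer.camera("top"); cv2.imwrite("pics/t5.png",cv2.resize(c["color"][150:270,170:390],None,fx=3.5,fy=3.5))
P=None
for k in "yb":
  for m,a,ce in blobs(c["color"],k): print(k,a,ce.round(1),np.median(cloud(c,m),0).round(1))
todelta([420,250,150],-16)
```

```text
t 13.15 pos [626.2 -71.9 155. ] rot [ 9.989e-01 -4.580e-02  5.500e-03  1.000e-04] open 46.7 F [ 1.2 -0.  -0.3]
y px [324. 187.] C [619.3 -71. ] size [22.1 24.4] rect 84.2 z 15.4 blade 134.8 8146 maxr 65.0
b px [110. 297.] C [483.2 256.8] size [25.1 26.2] rect 74.6 z 11.0 blade 158.1 43 maxr 51.3
b px [ 81. 319.] C [431.1 353.7] size [33.4 33.1] rect 75.4 z 14.7 blade 79.1 36 maxr 64.8
b px [440. 351.] C [ 373.4 -214.1] size [ 7.4 31. ] rect 1.0 z 17.3 blade 0.0 0 maxr 0.0
y 54 [351.3 189.3] [616.6 -65.3  14.2]
b 96 [223.7 238.7] [479.7 258.9  10.1]
b 53 [258.4 245.7] [464.3 168.3   8.2]
b 182 [183.8 258. ] [429.1 355.3  14.3]
delta [-2.325e-01 -3.018e-01  3.000e-04] ang [-0.0007 -0.0056  0.1878] yaw now -5.2 dist 0.381
```

View pics/t5.png

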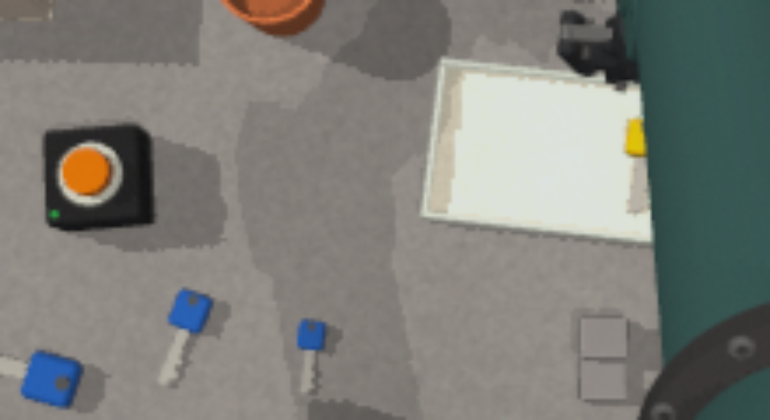

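The yellow key lies flat in the tray (crop 640,140). The middle blue key is still at (190,310) in the crop. I'll go to it now.

Emit:
servo_tool(moves=[{"delta_pos": [-0.024, -0.044, 0], "angular": [0, 0, 0.06]}, {"delta_pos": [-0.048, -0.088, 0], "angular": [0, 0, 0.12]}, {"delta_pos": [-0.072, -0.132, 0], "angular": [0, 0, 0.181]}, {"delta_pos": [-0.096, -0.176, 0], "angular": [0, 0, 0.181]}, {"delta_pos": [-0.119, -0.22, 0], "angular": [0, 0, 0.181]}], hand=0.3)

```text
t: 13.75
ee_pos: [520.9, 159.1, 146.7]
ee_rot: [0.991, -0.136, -0.002, 0.001]
wrist_force: [0.3, 0.8, 0.3]
opening: 59.7
gripper_force: 0.0
```

Emit:
servo_tool(moves=[{"delta_pos": [-0.03, -0.037, 0], "angular": [0, 0, 0]}, {"delta_pos": [-0.06, -0.074, 0], "angular": [0, 0, 0]}, {"delta_pos": [-0.068, -0.084, 0.02], "angular": [0, 0, 0]}, {"delta_pos": [-0.068, -0.084, 0.06], "angular": [0, 0, 0]}, {"delta_pos": [-0.068, -0.084, 0.06], "angular": [0, 0, 0]}])

```text
t: 14.25
ee_pos: [475.5, 255.6, 83.4]
ee_rot: [0.991, -0.134, -0.005, 0.004]
wrist_force: [-0.3, -0.7, -1.0]
opening: 60.1
gripper_force: 0.0
```

Run:
```python
from h import *
s=st(); s,c=wrist(); k=keys(s,c,"b"); todelta([483,257,-17.5],-15.4)
```

```text
t 14.25 pos [475.5 255.6  83.4] rot [ 0.9909 -0.1345 -0.0051  0.0041] open 60.1 F [-0.3 -0.7 -1. ]
b px [426. 177.] C [468.1 170.1] size [18.9 19.6] rect 86.9 z 8.3 blade 38.7 13565 maxr 65.0
b px [316. 189.] C [483.4 258.8] size [24.4 26.3] rect 73.2 z 11.2 blade -85.9 7036 maxr 65.0
b px [216. 261.] C [444.8 361.9] size [11.8 20.3] rect 7.2 z 14.6 blade 67.0 2677 maxr 65.0
delta [ 0.0056 -0.0037  0.103 ] ang [ 0.0071  0.0062 -0.0028] yaw now -15.6 dist 0.103
```

Emit:
servo_tool(moves=[{"delta_pos": [0.003, -0.003, 0.02], "angular": [0, 0, 0]}, {"delta_pos": [0.003, -0.003, 0.04], "angular": [0, 0, 0]}, {"delta_pos": [0.003, -0.003, 0.06], "angular": [0, 0, 0]}, {"delta_pos": [0.003, -0.003, 0.06], "angular": [0, 0, 0]}, {"delta_pos": [0.003, -0.003, 0.06], "angular": [0, 0, 0]}])

```text
t: 14.8
ee_pos: [485.0, 258.8, 29.5]
ee_rot: [0.991, -0.136, 0.0, 0.0]
wrist_force: [-0.2, -1.0, 0.0]
opening: 59.8
gripper_force: 0.0
```

Run:
```python
from h import *
s=st(); s,c=wrist(); k=keys(s,c,"b"); todelta([483.3,258.3,-17.5],-15.6)
```

```text
t 14.8 pos [485.  258.8  29.5] rot [ 9.907e-01 -1.363e-01  1.000e-04  1.000e-04] open 59.8 F [-0.2 -1.   0. ]
b px [458. 208.] C [468.3 170. ] size [18.5 19.9] rect 86.4 z 8.3 blade 9.5 14811 maxr 65.0
b px [324. 224.] C [483.7 258.6] size [24.7 26.4] rect 71.0 z 11.2 blade -68.3 8042 maxr 65.0
b px [209. 331.] C [421.3 368.6] size [12.1  7.3] rect 89.6 z 15.7 blade 22.1 1353 maxr 65.0
delta [-0.0018  0.0015  0.0475] ang [-0.0008 -0.0011 -0.001 ] yaw now -15.7 dist 0.048
```

Emit:
servo_tool(moves=[{"delta_pos": [-0.001, 0, 0.015], "angular": [0, 0, 0]}, {"delta_pos": [-0.001, 0, 0.029], "angular": [0, 0, 0]}, {"delta_pos": [-0.001, 0, 0.04], "angular": [0, 0, 0]}, {"delta_pos": [-0.001, 0, 0.045], "angular": [0, 0, 0]}, {"delta_pos": [-0.001, 0, 0.047], "angular": [0, 0, 0]}])

```text
t: 15.35
ee_pos: [483.2, 259.5, -18.8]
ee_rot: [0.991, -0.136, -0.0, 0.0]
wrist_force: [-0.5, 0.1, 0.4]
opening: 59.9
gripper_force: 0.0
```

Emit:
servo_tool(moves=[{"delta_pos": [0, 0, 0], "angular": [0, 0, 0]}, {"delta_pos": [0, 0, 0], "angular": [0, 0, 0]}, {"delta_pos": [0, 0, 0], "angular": [0, 0, 0]}, {"delta_pos": [0, 0, 0], "angular": [0, 0, 0]}, {"delta_pos": [0, 0, 0], "angular": [0, 0, 0]}], hand=1.0, grip_force=50)

```text
t: 15.85
ee_pos: [483.9, 260.0, -17.6]
ee_rot: [0.991, -0.136, 0.0, -0.0]
wrist_force: [-1.2, -0.4, 4.9]
opening: 24.2
gripper_force: 49.4
```

Emit:
servo_tool(moves=[{"delta_pos": [0, 0, -0.03], "angular": [0, 0, 0]}, {"delta_pos": [0, 0, -0.07], "angular": [0, 0, 0]}, {"delta_pos": [0, 0, -0.09], "angular": [0, 0, 0]}, {"delta_pos": [0, 0, -0.09], "angular": [0, 0, 0]}, {"delta_pos": [0, 0, -0.09], "angular": [0, 0, 0]}])

```text
t: 16.35
ee_pos: [483.4, 259.7, 71.9]
ee_rot: [0.991, -0.136, 0.0, -0.0]
wrist_force: [-1.0, 0.5, 0.4]
opening: 24.3
gripper_force: 49.0
```

Run:
```python
from h import *
s=st(); print(s["gripper_force"])
y=np.array([.0845,.9964]);x=np.array([.9964,-.0845]); p=np.array([606,-23])+20*x+45*y; print(p); todelta([*p,73],-4.9)
```

```text
t 16.35 pos [483.4 259.7  71.9] rot [ 9.908e-01 -1.357e-01  1.000e-04 -1.000e-04] open 24.3 F [-1.   0.5  0.4]
48.97380530834198
[629.7305  20.148 ]
delta [ 0.2054  0.1914 -0.0011] ang [-0.0003 -0.0003 -0.1866] yaw now -15.6 dist 0.281
```

Emit:
servo_tool(moves=[{"delta_pos": [0.034, 0.032, 0], "angular": [0, 0, -0.047]}, {"delta_pos": [0.069, 0.064, 0], "angular": [0, 0, -0.094]}, {"delta_pos": [0.103, 0.096, 0], "angular": [0, 0, -0.141]}, {"delta_pos": [0.137, 0.128, 0], "angular": [0, 0, -0.187]}, {"delta_pos": [0.17, 0.158, 0], "angular": [0, 0, -0.187]}])

```text
t: 16.85
ee_pos: [604.2, 59.5, 69.8]
ee_rot: [0.999, -0.042, -0.002, 0.0]
wrist_force: [0.1, 0.0, -0.7]
opening: 25.0
gripper_force: 49.0
```

Emit:
servo_tool(moves=[{"delta_pos": [0.02, 0.019, 0], "angular": [0, 0, 0]}, {"delta_pos": [0.029, 0.038, 0], "angular": [0, 0, 0]}, {"delta_pos": [0.029, 0.038, 0], "angular": [0, 0, 0]}, {"delta_pos": [0.029, 0.038, 0], "angular": [0, 0, 0]}, {"delta_pos": [0.029, 0.038, 0], "angular": [0, 0, 0]}])

```text
t: 17.35
ee_pos: [628.9, 23.8, 70.8]
ee_rot: [0.999, -0.041, -0.001, -0.001]
wrist_force: [0.0, 0.6, 0.5]
opening: 24.4
gripper_force: 49.0
```

Run:
```python
from h import *
s=st(); print(s["gripper_force"]); todelta([629.7,20.1,-11],-4.9)
```

```text
t 17.35 pos [628.9  23.8  70.8] rot [ 9.991e-01 -4.130e-02 -1.300e-03 -5.000e-04] open 24.4 F [0.  0.6 0.5]
48.98442506790161
delta [0.0013 0.0037 0.0818] ang [-0.001   0.0026  0.0028] yaw now -4.7 dist 0.082
```

Emit:
servo_tool(moves=[{"delta_pos": [0, 0.002, 0.03], "angular": [0, 0, 0]}, {"delta_pos": [0, 0.002, 0.055], "angular": [0, 0, 0]}, {"delta_pos": [0, 0.002, 0.071], "angular": [0, 0, 0]}, {"delta_pos": [0, 0.002, 0.08], "angular": [0, 0, 0]}, {"delta_pos": [0, 0.002, 0.082], "angular": [0, 0, 0]}])

```text
t: 17.85
ee_pos: [629.5, 20.6, -11.1]
ee_rot: [0.999, -0.042, -0.001, -0.0]
wrist_force: [-0.3, 0.2, -0.2]
opening: 24.7
gripper_force: 49.0
```

Emit:
servo_tool(moves=[{"delta_pos": [0, 0, 0.001], "angular": [0, 0, 0]}, {"delta_pos": [0, 0, 0.001], "angular": [0, 0, 0]}, {"delta_pos": [0, 0, 0.001], "angular": [0, 0, 0]}, {"delta_pos": [0, 0, 0.001], "angular": [0, 0, 0]}, {"delta_pos": [0, 0, 0.001], "angular": [0, 0, 0]}], hand=0.45)

```text
t: 18.35
ee_pos: [630.6, 19.5, -10.7]
ee_rot: [0.999, -0.043, 0.0, -0.0]
wrist_force: [-0.4, -0.6, 0.4]
opening: 46.8
gripper_force: 0.0
```

Emit:
servo_tool(moves=[{"delta_pos": [0, 0, -0.02], "angular": [0, 0, 0]}, {"delta_pos": [0, 0, -0.06], "angular": [0, 0, 0]}, {"delta_pos": [0, 0, -0.1], "angular": [0, 0, 0]}, {"delta_pos": [0, 0, -0.15], "angular": [0, 0, 0]}, {"delta_pos": [-0.02, 0, -0.17], "angular": [0, 0, 0]}])

```text
t: 18.85
ee_pos: [616.0, 21.4, 164.2]
ee_rot: [0.999, -0.043, 0.006, -0.001]
wrist_force: [1.6, -0.2, 0.0]
opening: 46.9
gripper_force: 0.0
```

Run:
```python
from h import *
s=st(); s,c=wrist(); keys(s,c,"y"); keys(s,c,"b"); cv2.imwrite("pics/w6.png",c["color"])
P,u,v=wcloud(s,c); I=c["color"][v,u].astype(int); m=(I[:,2]>180)&(I[:,1]<150)&(I[:,0]<70)&(abs(P[:,0]-576)<60)&(abs(P[:,1]-330)<60)&(P[:,2]>45); 
if m.sum(): print("cap wrist",P[m].mean(0),P[m].min(0),P[m].max(0))
```

```text
t 18.85 pos [616.   21.4 164.2] rot [ 9.991e-01 -4.310e-02  6.000e-03 -8.000e-04] open 46.9 F [ 1.6 -0.2  0. ]
y px [414. 167.] C [621.2 -74.5] size [23.3 22.5] rect 78.8 z 15.3 blade 122.2 7183 maxr 65.0
b px [324. 169.] C [627.2  20.4] size [21.6 22.1] rect 84.9 z 15.4 blade -152.8 7705 maxr 65.0
b px [115. 313.] C [439.8 359.3] size [20.5 40.8] rect 28.7 z 15.3 blade 92.5 72 maxr 64.9
cap wrist [575.78508046 328.26069272  57.76349099] [561.47922002 314.51008173  55.94525388] [590.161465   344.14985016  59.52678432]
```

View pics/w6.png

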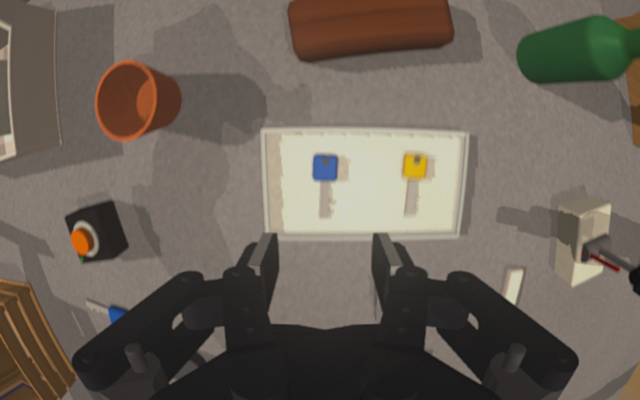

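Both keys lie flat in the tray (blue at (325,168), yellow at (415,167)), and the lever stands along the red mark. Next I go to the release.

Emit:
servo_tool(moves=[{"delta_pos": [-0.01, -0.048, 0], "angular": [0, 0, 0]}, {"delta_pos": [-0.02, -0.096, 0], "angular": [0, 0, 0]}, {"delta_pos": [-0.03, -0.144, 0], "angular": [0, 0, 0]}, {"delta_pos": [-0.04, -0.192, 0], "angular": [0, 0, 0]}, {"delta_pos": [-0.05, -0.24, 0], "angular": [0, 0, 0]}], hand=1.0)

```text
t: 19.4
ee_pos: [580.2, 266.1, 158.5]
ee_rot: [0.999, -0.043, -0.0, 0.0]
wrist_force: [1.1, 0.2, -0.1]
opening: 0.1
gripper_force: 0.0
```

Emit:
servo_tool(moves=[{"delta_pos": [-0.01, -0.045, 0], "angular": [0, 0, 0]}, {"delta_pos": [-0.016, -0.061, 0.02], "angular": [0, 0, 0]}, {"delta_pos": [-0.016, -0.061, 0.06], "angular": [0, 0, 0]}, {"delta_pos": [-0.016, -0.061, 0.09], "angular": [0, 0, 0]}, {"delta_pos": [-0.016, -0.061, 0.09], "angular": [0, 0, 0]}])

```text
t: 19.9
ee_pos: [566.3, 324.6, 64.1]
ee_rot: [0.999, -0.042, -0.004, 0.003]
wrist_force: [-0.1, -1.2, -0.0]
opening: -0.0
gripper_force: 0.0
```

Run:
```python
from h import *
s=st(); todelta([576,327.5,45],-4.9); s,c=wrist(); P,u,v=wcloud(s,c); L=R.from_quat(s["ee_rot"]).inv().apply(P-s["ee_pos"])
I=c["color"][v,u].astype(int); m=(I[:,2]>150)&(I[:,0]<70)&(abs(P[:,0]-576)<40)&(abs(P[:,1]-330)<40)&(P[:,2]>45)&(P[:,2]<66); print(P[m].mean(0),P[m].min(0),P[m].max(0))
m=(abs(L[:,1])<15)&(abs(L[:,0])<15)&(L[:,2]>-50)&(L[:,2]<0); print("tip",L[m][:,2].max(),P[m][:,2].min())
m=(P[:,2]>38)&(P[:,2]<47)&(abs(P[:,0]-576)<60)&(abs(P[:,1]-328)<60); print(cv2.minAreaRect(P[m][:,:2].astype(np.float32)))
```

```text
t 19.9 pos [566.3 324.6  64.1] rot [ 0.9991 -0.0421 -0.0041  0.003 ] open -0.0 F [-0.1 -1.2 -0. ]
delta [ 0.0096 -0.0038  0.019 ] ang [0.0064 0.008  0.0012] yaw now -4.8 dist 0.022
[579.22452445 328.56461834  57.37243   ] [562.23330546 312.34827595  45.70748811] [594.11954301 344.59407104  59.68288762]
tip -22.45949477114817 86.4502134826613
((577.4011840820312, 328.4904479980469), (69.61019897460938, 70.20728302001953), 6.543819904327393)
```

Emit:
servo_tool(moves=[{"delta_pos": [0.006, -0.003, 0.01], "angular": [0, 0, 0]}, {"delta_pos": [0.006, -0.003, 0.02], "angular": [0, 0, 0]}, {"delta_pos": [0.006, -0.003, 0.022], "angular": [0, 0, 0]}, {"delta_pos": [0.006, -0.003, 0.022], "angular": [0, 0, 0]}, {"delta_pos": [0.006, -0.003, 0.022], "angular": [0, 0, 0]}])

```text
t: 20.45
ee_pos: [576.7, 329.4, 47.3]
ee_rot: [0.999, -0.043, 0.0, -0.0]
wrist_force: [-0.2, 0.5, 0.0]
opening: 0.3
gripper_force: 0.0
```

Emit:
servo_tool(moves=[{"delta_pos": [0, 0, 0.003], "angular": [0, 0, 0]}, {"delta_pos": [0, 0, 0.006], "angular": [0, 0, 0]}, {"delta_pos": [0, 0, 0.009], "angular": [0, 0, 0]}, {"delta_pos": [0, 0, 0.011], "angular": [0, 0, 0]}, {"delta_pos": [0, 0, 0.011], "angular": [0, 0, 0]}])

```text
t: 20.95
ee_pos: [576.5, 329.4, 35.7]
ee_rot: [0.999, -0.043, -0.0, 0.0]
wrist_force: [-0.3, -0.7, 1.5]
opening: 0.0
gripper_force: 1.0
```

Emit:
servo_tool(moves=[{"delta_pos": [0, 0, 0.001], "angular": [0, 0, 0]}, {"delta_pos": [0, 0, 0.002], "angular": [0, 0, 0]}, {"delta_pos": [0, 0, 0.003], "angular": [0, 0, 0]}, {"delta_pos": [0, 0, 0.003], "angular": [0, 0, 0]}, {"delta_pos": [0, 0, 0.003], "angular": [0, 0, 0]}])

```text
t: 21.45
ee_pos: [576.5, 329.3, 32.9]
ee_rot: [0.999, -0.043, 0.0, -0.0]
wrist_force: [0.4, -1.2, 3.4]
opening: 0.2
gripper_force: 1.4
```

Emit:
servo_tool(moves=[{"delta_pos": [0, 0, 0.001], "angular": [0, 0, 0]}, {"delta_pos": [0, 0, 0.002], "angular": [0, 0, 0]}, {"delta_pos": [0, 0, 0.002], "angular": [0, 0, 0]}, {"delta_pos": [0, 0, 0.002], "angular": [0, 0, 0]}, {"delta_pos": [0, 0, 0.002], "angular": [0, 0, 0]}])

```text
t: 21.95
ee_pos: [576.5, 329.4, 31.7]
ee_rot: [0.999, -0.043, 0.0, -0.0]
wrist_force: [-2.0, -1.0, 7.4]
opening: 0.3
gripper_force: 4.0
```

Emit:
servo_tool(moves=[{"delta_pos": [0, 0, -0.0005], "angular": [0, 0, 0]}, {"delta_pos": [0, 0, -0.0005], "angular": [0, 0, 0]}, {"delta_pos": [0, 0, -0.0005], "angular": [0, 0, 0]}, {"delta_pos": [0, 0, -0.0005], "angular": [0, 0, 0]}, {"delta_pos": [0, 0, -0.0005], "angular": [0, 0, 0]}])

```text
t: 22.45
ee_pos: [576.5, 329.4, 32.2]
ee_rot: [0.999, -0.043, 0.0, -0.0]
wrist_force: [-1.5, -0.4, 7.8]
opening: -0.1
gripper_force: 3.9
```

Emit:
servo_tool(moves=[{"delta_pos": [0, 0, 0], "angular": [0, 0, 0]}, {"delta_pos": [0, 0, 0], "angular": [0, 0, 0]}, {"delta_pos": [0, 0, 0], "angular": [0, 0, 0]}, {"delta_pos": [0, 0, 0], "angular": [0, 0, 0]}, {"delta_pos": [0, 0, 0], "angular": [0, 0, 0]}])

```text
t: 22.95
ee_pos: [576.5, 329.4, 32.2]
ee_rot: [0.999, -0.043, 0.0, -0.0]
wrist_force: [-2.1, -0.3, 7.8]
opening: -0.2
gripper_force: 3.9
```

Run:
```python
from h import *
s=st(); s,c=wrist(); P,u,v=wcloud(s,c)
I=c["color"][v,u].astype(int); m=(I[:,2]>150)&(I[:,0]<70)&(abs(P[:,0]-577)<40)&(abs(P[:,1]-329)<40)&(P[:,2]>40)&(P[:,2]<66); print("cap z",np.percentile(P[m][:,2],[10,50,75,90]).round(1),m.sum())
m=(I.max(1)<60)&(abs(P[:,0]-577)<40)&(abs(P[:,1]-329)<40)&(P[:,2]>36)&(P[:,2]<48); print("box z",np.median(P[m][:,2]),m.sum())
```

```text
t 22.95 pos [576.5 329.4  32.2] rot [ 9.991e-01 -4.260e-02  1.000e-04 -0.000e+00] open -0.2 F [-2.1 -0.3  7.8]
cap z [49.7 50.8 51.2 51.6] 1047
box z 41.33937133027361 6916
```

Emit:
servo_tool(moves=[{"delta_pos": [0, 0, -0.0005], "angular": [0, 0, 0]}, {"delta_pos": [0, 0, -0.0005], "angular": [0, 0, 0]}, {"delta_pos": [0, 0, -0.0005], "angular": [0, 0, 0]}, {"delta_pos": [0, 0, -0.0005], "angular": [0, 0, 0]}, {"delta_pos": [0, 0, -0.0005], "angular": [0, 0, 0]}])

```text
t: 23.5
ee_pos: [576.5, 329.3, 32.7]
ee_rot: [0.999, -0.043, 0.0, 0.0]
wrist_force: [-1.4, -0.4, 7.2]
opening: 0.1
gripper_force: 3.8
```

Emit:
servo_tool(moves=[{"delta_pos": [0, 0, 0], "angular": [0, 0, 0]}, {"delta_pos": [0, 0, 0], "angular": [0, 0, 0]}, {"delta_pos": [0, 0, 0], "angular": [0, 0, 0]}, {"delta_pos": [0, 0, 0], "angular": [0, 0, 0]}, {"delta_pos": [0, 0, 0], "angular": [0, 0, 0]}])

```text
t: 24.0
ee_pos: [576.5, 329.3, 32.7]
ee_rot: [0.999, -0.043, 0.0, -0.0]
wrist_force: [-1.2, -0.9, 7.2]
opening: -0.1
gripper_force: 3.8
```

```bash
cat > capz.py <<'E'
from h import *
s=st()
for i in range(3):
    s,c=wrist(); P,u,v=wcloud(s,c); I=c["color"][v,u].astype(int)
    q=(abs(P[:,0]-577)<34)&(abs(P[:,1]-329)<34)
    m=q&(I[:,2]>150)&(I[:,0]<70)&(P[:,2]>40)&(P[:,2]<66)&(np.hypot(P[:,0]-577,P[:,1]-329)<13); b=q&(I.max(1)<60)&(P[:,2]>36)&(P[:,2]<48)&(np.hypot(P[:,0]-577,P[:,1]-329)>26)
    print("cap",np.median(P[m][:,2]).round(2),m.sum(),"box",np.median(P[b][:,2]).round(2),b.sum(),"diff",(np.median(P[m][:,2])-np.median(P[b][:,2])).round(2))
E
python3 capz.py
```

```text
t 24.0 pos [576.5 329.3  32.7] rot [ 9.991e-01 -4.260e-02  1.000e-04 -0.000e+00] open -0.1 F [-1.2 -0.9  7.2]
cap 51.44 352 box 41.42 5412 diff 10.02
cap 51.49 353 box 41.41 5398 diff 10.08
cap 51.39 354 box 41.42 5389 diff 9.97
```

The cap stands 10.0 mm above the box top, which is exactly the halfway stop, and it has been held for over 2 s. I'll press it fully down now.

Emit:
servo_tool(moves=[{"delta_pos": [0, 0, 0.002], "angular": [0, 0, 0]}, {"delta_pos": [0, 0, 0.004], "angular": [0, 0, 0]}, {"delta_pos": [0, 0, 0.0055], "angular": [0, 0, 0]}, {"delta_pos": [0, 0, 0.0055], "angular": [0, 0, 0]}, {"delta_pos": [0, 0, 0.0055], "angular": [0, 0, 0]}])

```text
t: 24.65
ee_pos: [576.5, 329.3, 27.6]
ee_rot: [0.999, -0.043, 0.0, 0.0]
wrist_force: [-2.0, -1.2, 10.9]
opening: 0.1
gripper_force: 5.2
```

```bash
python3 capz.py
```

```text
t 24.65 pos [576.5 329.3  27.6] rot [ 9.991e-01 -4.260e-02  1.000e-04  0.000e+00] open 0.1 F [-2.  -1.2 10.9]
cap 46.31 349 box 41.4 5554 diff 4.91
cap 46.44 347 box 41.39 5581 diff 5.04
cap 46.48 338 box 41.45 5561 diff 5.03
```

The release is fully down (5.0 mm above the box). I'll let it up and return to the lever.

Emit:
servo_tool(moves=[{"delta_pos": [0, 0, -0.015], "angular": [0, 0, 0]}, {"delta_pos": [0, 0, -0.04], "angular": [0, 0, 0]}, {"delta_pos": [0, 0, -0.09], "angular": [0, 0, 0]}, {"delta_pos": [0, 0, -0.14], "angular": [0, 0, 0]}, {"delta_pos": [0, 0, -0.17], "angular": [0, 0, 0]}])

```text
t: 25.3
ee_pos: [577.8, 330.2, 200.3]
ee_rot: [0.999, -0.043, 0.002, -0.001]
wrist_force: [0.8, 0.4, 0.2]
opening: 0.1
gripper_force: 0.0
```

```bash
python3 capz.py | head -2; python3 -c "
from h import *
todelta([514,-333,210],8.4)"
```

```text
t 25.3 pos [577.8 330.2 200.3] rot [ 0.9991 -0.0426  0.002  -0.0015] open 0.1 F [0.8 0.4 0.2]
cap 57.61 510 box 41.42 1521 diff 16.19
delta [-0.0069  0.6661 -0.0131] ang [-0.0027 -0.0046 -0.232 ] yaw now -4.9 dist 0.666
```

Emit:
servo_tool(moves=[{"delta_pos": [0, 0.05, -0.01], "angular": [0, 0, 0]}, {"delta_pos": [0, 0.1, -0.01], "angular": [0, 0, 0]}, {"delta_pos": [0, 0.15, -0.01], "angular": [0, 0, 0]}, {"delta_pos": [0, 0.2, -0.01], "angular": [0, 0, 0]}, {"delta_pos": [0, 0.25, -0.01], "angular": [0, 0, 0]}], hand=0.3)

```text
t: 25.95
ee_pos: [553.3, 78.8, 204.4]
ee_rot: [0.999, -0.042, -0.002, 0.001]
wrist_force: [1.3, -0.1, -0.4]
opening: 59.9
gripper_force: 0.0
```

Emit:
servo_tool(moves=[{"delta_pos": [0, 0.05, 0], "angular": [0, 0, 0]}, {"delta_pos": [0, 0.1, 0], "angular": [0, 0, 0]}, {"delta_pos": [0, 0.15, 0], "angular": [0, 0, 0]}, {"delta_pos": [0, 0.2, 0], "angular": [0, 0, 0]}, {"delta_pos": [0, 0.25, 0], "angular": [0, 0, 0]}])

```text
t: 26.45
ee_pos: [531.9, -169.5, 204.4]
ee_rot: [0.999, -0.042, -0.002, -0.0]
wrist_force: [0.6, -1.1, 0.5]
opening: 59.9
gripper_force: 0.0
```

Emit:
servo_tool(moves=[{"delta_pos": [-0.003, 0.05, 0], "angular": [0, 0, -0.08]}, {"delta_pos": [-0.007, 0.1, 0], "angular": [0, 0, -0.16]}, {"delta_pos": [-0.007, 0.15, 0], "angular": [0, 0, -0.232]}, {"delta_pos": [-0.007, 0.166, 0], "angular": [0, 0, -0.232]}, {"delta_pos": [-0.007, 0.166, 0], "angular": [0, 0, -0.232]}])

```text
t: 26.95
ee_pos: [510.2, -336.5, 204.3]
ee_rot: [0.998, 0.07, -0.002, -0.0]
wrist_force: [0.5, 0.5, 0.1]
opening: 59.7
gripper_force: 0.0
```

Run:
```python
from h import *
s=st(); todelta([512.5,-333,99.5],8.4)
s,c=wrist(); P,u,v=wcloud(s,c); I=c["color"][v,u].astype(int)
ctr=np.array([506.4,-334]); ax=np.array([.9895,.144])
m=(I.max(1)<80)&(abs(P[:,0]-513)<30)&(abs(P[:,1]+333)<30)&(P[:,2]>125)&(P[:,2]<150); Q=P[m]; print("knob",len(Q),cv2.minAreaRect(Q[:,:2].astype(np.float32)),Q.max(0))
```

```text
t 26.95 pos [ 510.2 -336.5  204.3] rot [ 9.976e-01  6.970e-02 -1.700e-03 -1.000e-04] open 59.7 F [0.5 0.5 0.1]
delta [ 0.0031 -0.0031  0.1048] ang [-0.0005  0.0033 -0.0072] yaw now 8.0 dist 0.105
knob 399 ((510.81695556640625, -332.5751647949219), (19.122493743896484, 26.64193344116211), 7.415654182434082) [ 521.81382907 -318.35422602  149.99910137]
```

Emit:
servo_tool(moves=[{"delta_pos": [0.002, -0.003, 0.03], "angular": [0, 0, 0]}, {"delta_pos": [0.002, -0.003, 0.06], "angular": [0, 0, 0]}, {"delta_pos": [0.002, -0.003, 0.09], "angular": [0, 0, 0]}, {"delta_pos": [0.002, -0.003, 0.104], "angular": [0, 0, 0]}, {"delta_pos": [0.002, -0.003, 0.104], "angular": [0, 0, 0]}])

```text
t: 27.5
ee_pos: [513.3, -325.9, 100.0]
ee_rot: [0.997, 0.075, -0.002, -0.002]
wrist_force: [-0.8, 0.5, 1.0]
opening: 59.9
gripper_force: 0.0
```

Emit:
servo_tool(moves=[{"delta_pos": [0, 0, 0], "angular": [0, 0, 0]}, {"delta_pos": [0, 0, 0], "angular": [0, 0, 0]}, {"delta_pos": [0, 0, 0], "angular": [0, 0, 0]}, {"delta_pos": [0, 0, 0], "angular": [0, 0, 0]}, {"delta_pos": [0, 0, 0], "angular": [0, 0, 0]}], hand=1.0, grip_force=30)

```text
t: 28.0
ee_pos: [516.0, -331.2, 104.2]
ee_rot: [0.997, 0.073, 0.002, 0.002]
wrist_force: [0.3, -2.4, 5.7]
opening: 27.3
gripper_force: 35.3
```

Emit:
servo_tool(moves=[{"delta_pos": [-0.015, 0, 0.0003], "angular": [0, 0, 0]}, {"delta_pos": [-0.03, 0, 0.0031], "angular": [0, 0, 0]}, {"delta_pos": [-0.044, 0, 0.0082], "angular": [0, 0, 0]}, {"delta_pos": [-0.056, 0, 0.015], "angular": [0, 0, 0]}, {"delta_pos": [-0.061, 0, 0.0188], "angular": [0, 0, 0]}])

```text
t: 28.5
ee_pos: [455.7, -340.0, 85.3]
ee_rot: [0.997, 0.073, 0.002, 0.002]
wrist_force: [1.2, -2.2, 9.3]
opening: 27.3
gripper_force: 40.0
```

Emit:
servo_tool(moves=[{"delta_pos": [-0.002, 0, 0.002], "angular": [0, 0, 0]}, {"delta_pos": [-0.004, 0, 0.0035], "angular": [0, 0, 0]}, {"delta_pos": [-0.004, 0, 0.0035], "angular": [0, 0, 0]}, {"delta_pos": [-0.004, 0, 0.0035], "angular": [0, 0, 0]}, {"delta_pos": [-0.004, 0, 0.0035], "angular": [0, 0, 0]}])

```text
t: 29.0
ee_pos: [451.2, -340.7, 81.7]
ee_rot: [0.997, 0.073, 0.001, 0.001]
wrist_force: [-1.0, -2.6, 7.8]
opening: 27.8
gripper_force: 40.3
```

Emit:
servo_tool(moves=[{"delta_pos": [-0.001, 0, 0.001], "angular": [0, 0, 0]}, {"delta_pos": [-0.003, 0, 0.003], "angular": [0, 0, 0]}, {"delta_pos": [-0.004, 0, 0.004], "angular": [0, 0, 0]}, {"delta_pos": [-0.004, 0, 0.004], "angular": [0, 0, 0]}, {"delta_pos": [-0.004, 0, 0.004], "angular": [0, 0, 0]}])

```text
t: 29.5
ee_pos: [451.2, -340.8, 81.3]
ee_rot: [0.997, 0.073, 0.005, 0.002]
wrist_force: [-1.5, 2.2, 29.2]
opening: 27.5
gripper_force: 43.1
```

Run:
```python
from h import *
s=st(); c=viewer.camera("side"); P=cloud(c)
m=(P[:,2]>95)&(P[:,2]<140)&(abs(P[:,0]-460)<50)&(abs(P[:,1]+335)<40); z,u=None,None
s,c=wrist(); P,u,v=wcloud(s,c); I=c["color"][v,u].astype(int)
m=(P[:,2]>70)&(P[:,2]<112)&(abs(P[:,1]+335)<12)&(P[:,0]<505)&(P[:,0]>440); Q=P[m]; print(len(Q))
ctr=np.array([506.4,-334]); ax=np.array([.9895,.144]); o=(Q[:,:2]-ctr)@ax; h=Q[:,2]-52
print(np.c_[o,h][::max(1,len(o)//12)].round(), np.degrees(0), "ang from upright", np.arctan2(-np.median(o),np.median(h)), "slope",np.polyfit(h,o,1))
```

```text
t 29.5 pos [ 451.2 -340.8   81.3] rot [0.9973 0.0731 0.0045 0.0023] open 27.5 F [-1.5  2.2 29.2]
1793
[[ -9.  18.]
 [-15.  24.]
 [-19.  28.]
 [-22.  31.]
 [-26.  32.]
 [-28.  39.]
 [-31.  43.]
 [-34.  46.]
 [-37.  51.]
 [-39.  54.]
 [-43.  53.]
 [-44.  58.]
 [-53.  52.]] 0.0 ang from upright 0.6392534610168314 slope [-0.85440653  4.70806306]
```

The force shows the stop, and the arm's slope is 0.71 rad from upright, so the lever is off. I'll release and lift.

Emit:
servo_tool(moves=[{"delta_pos": [0.002, 0, -0.002], "angular": [0, 0, 0]}, {"delta_pos": [0.003, 0, -0.003], "angular": [0, 0, 0]}, {"delta_pos": [0.003, 0, -0.003], "angular": [0, 0, 0]}, {"delta_pos": [0.003, 0, -0.003], "angular": [0, 0, 0]}, {"delta_pos": [0.003, 0, -0.003], "angular": [0, 0, 0]}], hand=0.3)

```text
t: 30.1
ee_pos: [448.4, -338.8, 78.3]
ee_rot: [0.997, 0.073, -0.001, -0.001]
wrist_force: [0.0, -0.3, 0.1]
opening: 59.8
gripper_force: 0.0
```

Emit:
servo_tool(moves=[{"delta_pos": [0, 0, -0.02], "angular": [0, 0, 0]}, {"delta_pos": [0, 0, -0.06], "angular": [0, 0, 0]}, {"delta_pos": [0, 0, -0.1], "angular": [0, 0, 0]}, {"delta_pos": [0, 0, -0.14], "angular": [0, 0, 0]}, {"delta_pos": [0, 0, -0.17], "angular": [0, 0, 0]}])

```text
t: 30.6
ee_pos: [449.4, -339.4, 251.2]
ee_rot: [0.997, 0.073, 0.001, 0.0]
wrist_force: [0.6, -0.3, -0.1]
opening: 59.6
gripper_force: 0.0
```

Emit:
servo_tool(moves=[{"delta_pos": [0, 0, 0], "angular": [0, 0, 0]}, {"delta_pos": [0, 0, 0], "angular": [0, 0, 0]}, {"delta_pos": [0, 0, 0], "angular": [0, 0, 0]}, {"delta_pos": [0, 0, 0], "angular": [0, 0, 0]}, {"delta_pos": [0, 0, 0], "angular": [0, 0, 0]}])

```text
t: 31.1
ee_pos: [448.4, -338.7, 247.6]
ee_rot: [0.997, 0.073, -0.001, -0.001]
wrist_force: [0.0, -0.5, 1.2]
opening: 60.0
gripper_force: 0.0
```

Run:
```python
from h import *
s=st(); s,c=wrist(); P,u,v=wcloud(s,c); I=c["color"][v,u].astype(int)
ctr=np.array([506.4,-334]); ax=np.array([.9895,.144])
m=(I.max(1)<80)&(abs(P[:,0]-455)<35)&(abs(P[:,1]+340)<25)&(P[:,2]>108)&(P[:,2]<145); Q=P[m]; print("knob",len(Q),cv2.minAreaRect(Q[:,:2].astype(np.float32)),np.percentile(Q[:,2],98))
a=c["color"]; b=viewer.camera("side")
cv2.imwrite("pics/end.png",cv2.resize(b["color"][90:390,150:480],None,fx=1.9,fy=1.9))
```

```text
t 31.1 pos [ 448.4 -338.7  247.6] rot [ 9.973e-01  7.340e-02 -1.100e-03 -9.000e-04] open 60.0 F [ 0.  -0.5  1.2]
knob 586 ((449.7378234863281, -341.5413818359375), (19.769716262817383, 25.500638961791992), 8.34463119506836) 132.03595088879112
```

View pics/end.png

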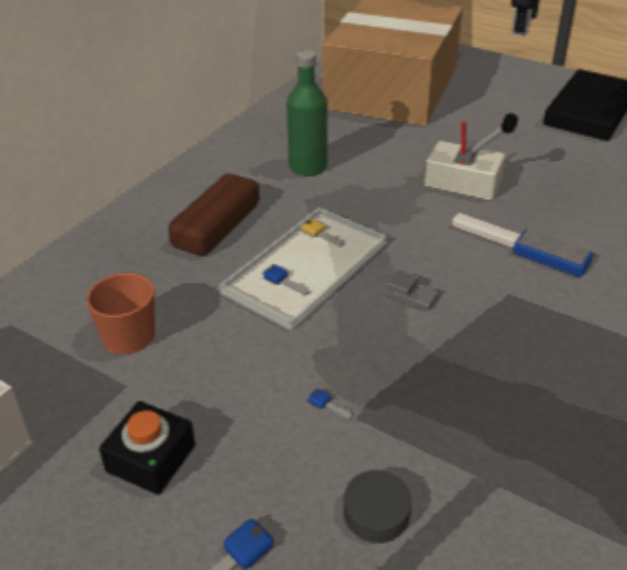

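In the final picture both keys lie flat in the tray (275,272 and 312,228), the release is up (145,425), and the lever leans at off (510,122). I'm handing in.

```bash
python3 -c "
from bench import workorder; print(workorder.job_done())"
```

```text
the job is handed in; nothing more can be done
None
```

I handed the job in at about 31 s of the 210 s allowed: both spare keys (yellow and the middle-sized blue) lie flat in the tray, the release was held at halfway, pressed fully down and sprang back up, and the dimmer lever is back at off; the hand-in gave no verdict.

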